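Sort out the weak spring clip by tugging its test card

ROBOT

A 6-joint arm with a two-finger parallel gripper is mounted at the origin on the work surface. World frame = base frame: x ahead of the robot, y to its left, z up, the work surface at z = 0. Lengths are in mm, angles in rad, forces in N, time in s.
With the tool pointing down it reaches from about 275 to 1000 mm from the base axis. Payload 8.4 kg.
Tool frame: the origin (TCP) lies at the centre of the arm's flange, where the gripper is bolted on; the fingertips stand 173 mm ahead of it and the grasp point (between the pads) lies 155 mm ahead of it (r.nose_length is the distance from the TCP to the fingertips, in mm); z points along the fingers, y is the direction in which the jaws open and shut (so a half turn about z gives the same grasp; the last joint's range is limited). The gripper opens to 85 mm and grips with 20 to 120 N. Pads are 22 mm wide; open, the fingers measure 114 mm over their backs; the gripper's body (76 mm by 85 mm) begins 54 mm behind the grasp point. The pads swing forward as they close: fully open they stand 13 mm farther back than shut.
Start: joints at [-1.319, 0.353, 1.633, -0, 1.155, -0.002], TCP at [156.926, -604.982, 404.681] pointing down, gripper open.
Joint ranges: [-2.63, 2.63], [-0.92, 2.1], [0.06, 2.66], [-1.3, 4.44], [0, 2.69], [-3.02, 3.02]. Speed limits (rad/s): [2.22, 2.22, 2.79, 3.14, 3.14, 3.14].

INTERFACE

Orientations are given as [roll, pitch, yaw] about the fixed x, y, z axes, in that order (R = Rz(yaw) Ry(pitch) Rx(roll)).
In Python, from rig import r, grab_frame, workorder gives the robot as it stands.
- The arm moves only by the tool carry_out, never from a script. Its argument "steps" is a list that holds one entry, the list of rows, each a list of 5 numbers: the opening in per cent of the stroke, from 0 (shut) to 100 (fully open), then the shift along the tool's x, y, z in m, then the turn about the tool's z in degrees. In form: [[[jaw, x, y, z, spin], ...]]. A call has 1 to 8 rows; each row is the pose to reach, as a shift and turn from the pose measured when the call began, along the tool's axes at that moment; what a row does not reach only later rows make up. A row lasts 1/10 s, in which the tool goes at most 50 mm and 8.59 degrees, less where a joint would pass 70% of its speed; a pose out of reach is approached as far as the arm can. A call with a gripper value outside its range is refused whole. The fingers move at their own pace and stop on an object; "squeeze" is the grip in N (left out, the last holds). Time passes only in rows, so rows that repeat a pose let the fingers close. It gives the time, the measured TCP pose, the force and the opening at its end, in the units of the state.
- r.sense(): the state, without advancing time (a new reading comes with each control period).
- grab_frame(name): name is "scene" or "side" or "wrist"; returns a dict with "image" (480x640x3 uint8, red, green, blue), "intrinsics" (3x3 intrinsics, pixels), "eye" and "rotation" of the camera in the world; the wrist camera has in their place "T_tool_cam" (4x4, takes a point from camera to tool coordinates, whose origin is the TCP and whose axes are the flange's). Camera axes: x right, y up, looking along -z (the intrinsics and any distortion apply to the point x, -y, -z); pixel columns grow to the right and rows downward; lengths in mm; the calibration is good to about 2 mm. A picture is of the moment at which its call begins: read the wrist's pose just before it. There is no depth.
- workorder.sign_off(): hands the job in, once; it reports no verdict.
The state is a dict: "clock": time; "qpos": joint angles; "qvel": joint speeds; "joint_efforts": joint torques, N m; "eef_pos": TCP position; "tcp_rot": TCP orientation; "contact_force": force on the tool from outside, world axes, zero at the start; "wrist_torque": the same for the moment, N m; "opening": opening from 0.0 (shut) to 1.0 (fully open).
Only numpy, scipy, OpenCV 4.12 (cv2) and the standard library are available. Lean on these libraries where they do the work, as an engineer would, in place of code of your own. Each camera call takes 0.05 s, during which the arm holds its last target.

TASK

Three spring clips sit in holders on the bench, each gripping a test card, and one has a tired spring: a good clip holds its card against a steady pull of 8 N, the weak one lets it slide. Gently tug the cards straight out from the clips by their grips, stopping at about 8 N and never pulling harder than 10 N, so that a good clip keeps its card; when you find the weak clip, draw its card right out and leave the card standing upright in front of it, then put the empty clip into the empty, undivided reject tray. Leave the good clips seated in their holders, gripping their cards, and do not disturb the other things on the bench.

Things in the scene. Friction and masses are not known exactly. Their poses are not given: they have to be found in the camera images.
- holder_a: Aluminium clip holder fixed to the bench, one of three alike. Origin: on the bench, in the middle of the clip's seat; the card is pulled towards -x, z is up. Its plate is 5 mm thick; two posts, 24 mm above the plate, stop the clip from following the card. The clip has 2 mm of play each way and lifts straight up and out. Plate 185 x 52 x 5 mm, from x = -152 to +32 mm.
- clip_a_mid (a point): Centre of the body of a black spring clip standing loose in its holder, one of three that look alike; axes as the holder's, jaws towards -x. Body 26 x 26 x 44 mm, 22 mm below to 22 mm above this point; its top 20 mm stand clear of posts and guides: grasp it there, across y. 90 g; the spring's strength cannot be seen. It has one swinging jaw, sprung shut on the card.
- card_a_mid (a point): Centre of the grey pull grip of a test card, one of three alike; axes as the holder's. Grip 24 (x) x 12 (y) mm, 17 mm below to 22 mm above this point, on a foot 36 x 34 x 5 mm that slides on the plate. Its green card, 3 mm thick, reaches 46 mm to +x, the last 13 to 19 mm pinched in the jaws. Starts 69 to 75 mm from the clip. 80 g. The weak clip's card slides at 2 to 4 N, more if pressed down.
- holder_b: Aluminium clip holder fixed to the bench, one of three alike. Origin: on the bench, in the middle of the clip's seat; the card is pulled towards -x, z is up. Its plate is 5 mm thick; two posts, 24 mm above the plate, stop the clip from following the card. The clip has 2 mm of play each way and lifts straight up and out. Posts 20 mm apart, 16 to 24 mm before the origin.
- clip_b_mid (a point): Centre of the body of a black spring clip standing loose in its holder, one of three that look alike; axes as the holder's, jaws towards -x. Body 26 x 26 x 44 mm, 22 mm below to 22 mm above this point; its top 20 mm stand clear of posts and guides: grasp it there, across y. 90 g; the spring's strength cannot be seen. Jaws reach 42 mm to -x, handles 54 mm to +x.
- card_b_mid (a point): Centre of the grey pull grip of a test card, one of three alike; axes as the holder's. Grip 24 (x) x 12 (y) mm, 17 mm below to 22 mm above this point, on a foot 36 x 34 x 5 mm that slides on the plate. Its green card, 3 mm thick, reaches 46 mm to +x, the last 13 to 19 mm pinched in the jaws. Starts 69 to 75 mm from the clip. 80 g. In a good clip it slides only at 15 to 20 N, too hard a pull.
- holder_c: Aluminium clip holder fixed to the bench, one of three alike. Origin: on the bench, in the middle of the clip's seat; the card is pulled towards -x, z is up. Its plate is 5 mm thick; two posts, 24 mm above the plate, stop the clip from following the card. The clip has 2 mm of play each way and lifts straight up and out. Side guides 12 mm above the plate, a 6 mm stop behind.
- clip_c_mid (a point): Centre of the body of a black spring clip standing loose in its holder, one of three that look alike; axes as the holder's, jaws towards -x. Body 26 x 26 x 44 mm, 22 mm below to 22 mm above this point; its top 20 mm stand clear of posts and guides: grasp it there, across y. 90 g; the spring's strength cannot be seen. Jaws and handles end 1 mm below this point or lower.
- card_c_mid (a point): Centre of the grey pull grip of a test card, one of three alike; axes as the holder's. Grip 24 (x) x 12 (y) mm, 17 mm below to 22 mm above this point, on a foot 36 x 34 x 5 mm that slides on the plate. Its green card, 3 mm thick, reaches 46 mm to +x, the last 13 to 19 mm pinched in the jaws. Starts 69 to 75 mm from the clip. 80 g. The card is clear of the jaws after 20 mm of travel.
- reject_tray: Empty square black tray without dividers, 130 x 130 mm, 35 mm high, walls and floor 4 to 5 mm; fixed. Origin: centre of its underside. It is on the left or the right of the holders; the other tray like it has six full compartments and is not the reject tray.
- screwdriver: Screwdriver with grey handle, 150 mm, lying; a bystander. Origin under its middle.
- solder_reel: Small metal reel, 36 mm wide, 30 mm high; a bystander. Origin: centre of its underside.
- flux_bottle: Small clear bottle, 28 mm wide, 55 mm high; a bystander. Origin: centre of its underside.
- eraser_block: Rubber cleaning block 30 x 18 x 12 mm; a bystander. Origin: centre of its underside.
- tape_ring: Roll of tape lying flat, 52 mm wide, 12 mm high; a bystander. Origin: centre of its underside.
- screw_dish: Small steel dish, 60 mm wide, 20 mm high; a bystander. Origin: centre of its underside.
Things that resemble listed ones, but are neither listed nor needed, are in the scene too. What is shaped like the part that bears card_b_mid but pink or red is not meant.

How it is judged (in metres and radians):
On the way, in this order (a step that is already met when the one before it is completed fails the run):
1. a card is drawn clear of its clip's jaws while that clip still sits in its holder (((x of card_a_mid in the frame of clip_a_mid below -0.089 m and horizontal distance between clip_a_mid and holder_a below 0.01 m and height (world z) of clip_a_mid below 0.035 m) or (x of card_b_mid in the frame of clip_b_mid below -0.089 m and horizontal distance between clip_b_mid and holder_b below 0.01 m and height (world z) of clip_b_mid below 0.035 m) or (x of card_c_mid in the frame of clip_c_mid below -0.089 m and horizontal distance between clip_c_mid and holder_c below 0.01 m and height (world z) of clip_c_mid below 0.035 m))), for 0.1 s.
2. the emptied clip lies in the reject tray (((x of clip_a_mid in the frame of reject_tray between -0.055 and 0.055 m and y of clip_a_mid in the frame of reject_tray between -0.055 and 0.055 m and height (world z) of clip_a_mid below 0.045 m and linear speed of clip_a below 0.03 m/s) or (x of clip_b_mid in the frame of reject_tray between -0.055 and 0.055 m and y of clip_b_mid in the frame of reject_tray between -0.055 and 0.055 m and height (world z) of clip_b_mid below 0.045 m and linear speed of clip_b below 0.03 m/s) or (x of clip_c_mid in the frame of reject_tray between -0.055 and 0.055 m and y of clip_c_mid in the frame of reject_tray between -0.055 and 0.055 m and height (world z) of clip_c_mid below 0.045 m and linear speed of clip_c below 0.03 m/s))), for 0.2 s.
At the end, for the whole second after the job is handed in: The clip whose card gave way at rest in the reject tray (within 55 mm of its middle each way, below 45 mm); its card upright, 89 to 200 mm in front of that holder's seat. Good clips seated upright (8 mm), cards still in their jaws (grip within 83 mm of the clip's centre) (((x of clip_a_mid in the frame of reject_tray between -0.055 and 0.055 m and y of clip_a_mid in the frame of reject_tray between -0.055 and 0.055 m and height (world z) of clip_a_mid below 0.045 m and linear speed of each of clip_a, card_a below 0.03 m/s and x of card_a_mid in the frame of holder_a below -0.089 m and angle between card_a_mid's own z axis and vertical below 0.15 rad and height (world z) of each of card_a_mid, clip_b_mid, clip_c_mid below 0.035 m and horizontal distance between card_a_mid and holder_a below 0.2 m and horizontal distance between clip_b_mid and holder_b below 0.008 m and angle between each of clip_b_mid, clip_c_mid's own z axis and vertical below 0.2 rad and x of card_b_mid in the frame of clip_b_mid above -0.083 m and horizontal distance between clip_c_mid and holder_c below 0.008 m and x of card_c_mid in the frame of clip_c_mid above -0.083 m) or (x of clip_b_mid in the frame of reject_tray between -0.055 and 0.055 m and y of clip_b_mid in the frame of reject_tray between -0.055 and 0.055 m and height (world z) of clip_b_mid below 0.045 m and linear speed of each of clip_b, card_b below 0.03 m/s and x of card_b_mid in the frame of holder_b below -0.089 m and angle between card_b_mid's own z axis and vertical below 0.15 rad and height (world z) of each of card_b_mid, clip_a_mid, clip_c_mid below 0.035 m and horizontal distance between card_b_mid and holder_b below 0.2 m and horizontal distance between clip_a_mid and holder_a below 0.008 m and angle between each of clip_a_mid, clip_c_mid's own z axis and vertical below 0.2 rad and x of card_a_mid in the frame of clip_a_mid above -0.083 m and horizontal distance between clip_c_mid and holder_c below 0.008 m and x of card_c_mid in the frame of clip_c_mid above -0.083 m) or (x of clip_c_mid in the frame of reject_tray between -0.055 and 0.055 m and y of clip_c_mid in the frame of reject_tray between -0.055 and 0.055 m and height (world z) of clip_c_mid below 0.045 m and linear speed of each of clip_c, card_c below 0.03 m/s and x of card_c_mid in the frame of holder_c below -0.089 m and angle between card_c_mid's own z axis and vertical below 0.15 rad and height (world z) of each of card_c_mid, clip_a_mid, clip_b_mid below 0.035 m and horizontal distance between card_c_mid and holder_c below 0.2 m and horizontal distance between clip_a_mid and holder_a below 0.008 m and angle between each of clip_a_mid, clip_b_mid's own z axis and vertical below 0.2 rad and x of card_a_mid in the frame of clip_a_mid above -0.083 m and horizontal distance between clip_b_mid and holder_b below 0.008 m and x of card_b_mid in the frame of clip_b_mid above -0.083 m))); the robot touches nothing.
It fails at once if a clip with its card in the jaws is pulled or pressed against its holder with more than 12 N ((contact force between clip_a and holder_a above 12 N and x of card_a_mid in the frame of clip_a_mid above -0.087 m) or (contact force between clip_b and holder_b above 12 N and x of card_b_mid in the frame of clip_b_mid above -0.087 m) or (contact force between clip_c and holder_c above 12 N and x of card_c_mid in the frame of clip_c_mid above -0.087 m)).
It fails at once if a bystander is moved by more than 40 mm (distance of any of screwdriver, solder_reel, flux_bottle, eraser_block, tape_ring, screw_dish from where it was at the start of the episode above 0.04 m).
It also fails if it takes over 72 s, if anything falls off the work surface, if the arm or the gripper's body presses on something with over 40 N, if the wrist force passes 120 N, or if a joint passes its speed limit or range.

## Working session

There is one attempt and no reset: what is moved stays moved. The work goes in short steps, Python scripts to look and compute and a tool call to move; the robot and the scene stay as the last step left them, time stands still between calls to the robot, and variables do not carry over. Pictures are saved under pics/ and viewed, and the job is handed in when it is done.

Besides the shell and the picture viewer there is one more tool, called after "Call:" by a JSON object that holds its "method" and its "body", one argument or row to a line. carry_out: Moves the arm, as the interface text tells. Its arguments: {"type":"object","properties":{"steps":{"type":"array","items":{"type":"array","items":{"type":"array","items":{"type":"number"}}}},"squeeze":{"type":"number"}},"required":["steps"]}

```bash
mkdir -p pics; ls; cat > h.py <<'E'
import numpy as np, cv2
from rig import r, grab_frame, workorder
from scipy.spatial.transform import Rotation as R
def save(n,im): cv2.imwrite('pics/'+n,im[:,:,::-1])
E
python3 - <<'E'
from h import *
s=r.sense(); print(s)
for n in ["scene","side","wrist"]:
    f=grab_frame(n); save(n+'0.png',f['image'])
    np.savez('pics/'+n+'0.npz',**f)
    print(n,{k:np.round(v,3).tolist() for k,v in f.items() if k!='image'})
E
```

```text
pics
{'clock': 0.0, 'qpos': array([-1.31938676e+00,  3.53624572e-01,  1.63412289e+00,  1.28926207e-05,
        1.15523902e+00, -2.40501641e-03]), 'qvel': array([ 0.00099266, -0.00061467,  0.00107743, -0.00122294, -0.00097434,
        0.00035394]), 'joint_efforts': array([-3.65700907e-03, -6.05255699e+01, -3.42075562e+01, -3.44549153e-04,
        9.34463984e-03,  3.79974324e-05]), 'eef_pos': array([ 156.87562047, -604.74417285,  403.98106448]), 'tcp_rot': array([-3.14019886e+00, -1.51402206e-05,  2.53809361e-01]), 'contact_force': array([-0.30263791, -0.24187935,  0.57223144]), 'wrist_torque': array([ 0.01909309,  0.00947053, -0.02608969]), 'opening': 1.0022723002933493}
scene {'intrinsics': [[488.729, 0.0, 322.081], [0.0, 488.729, 240.354], [0.0, 0.0, 1.0]], 'eye': [865.688, 302.057, 847.101], 'rotation': [0.526, -0.005, 2.297]}
side {'intrinsics': [[499.631, 0.0, 318.819], [0.0, 499.631, 243.424], [0.0, 0.0, 1.0]], 'eye': [-169.169, 796.938, 661.452], 'rotation': [1.052, -0.015, -2.4]}
wrist {'intrinsics': [[403.503, 0.0, 319.513], [0.0, 403.503, 241.668], [0.0, 0.0, 1.0]], 'T_tool_cam': [[-0.001, 0.947, 0.321, 83.085], [1.0, 0.001, 0.001, -0.59], [0.0, 0.321, -0.947, 29.754], [0.0, 0.0, 0.0, 1.0]]}
```

View pics/scene0.png

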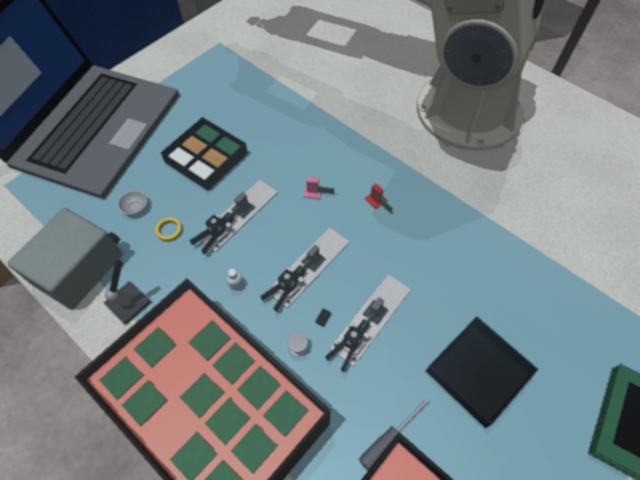

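View pics/side0.png

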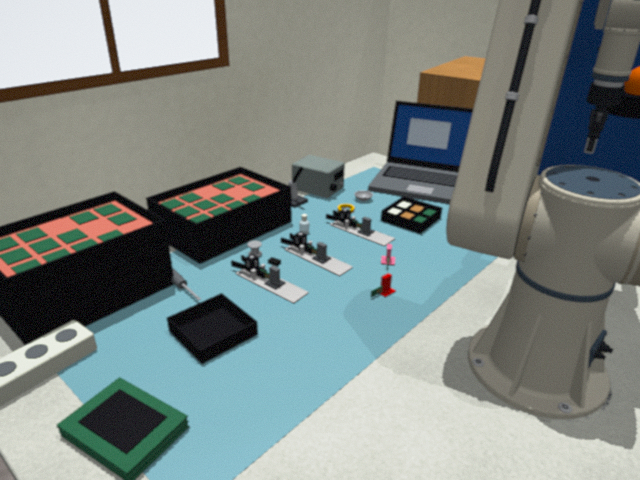

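View pics/wrist0.png

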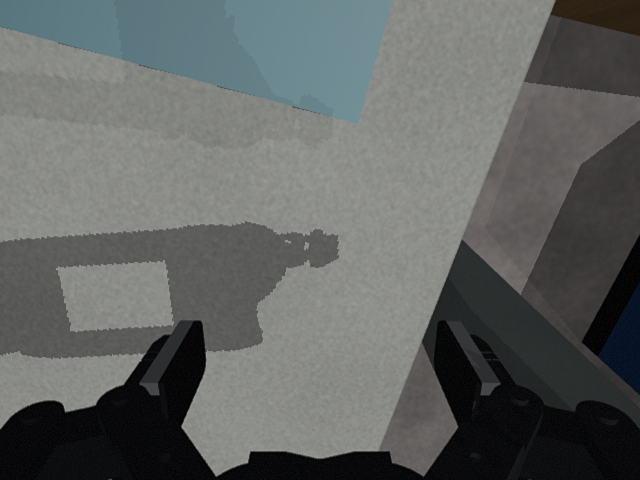

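The scene view shows three holders with plates near (240,215), (305,265) and (370,320). The dark grips are at (240,203), (317,253) and (377,302). The empty tray is at (482,370) and the divided tray, which I must not use, at (205,152). The pink and red grip lookalikes at (313,187) and (376,196) are decoys. Next I'll look at a close crop and do rough ray casts.

```bash
cat >> h.py <<'E'
def cam(f, s=None):
    """returns K, eye, Rwc"""
    K=np.array(f['intrinsics'])
    if 'eye' in f: return K,np.array(f['eye']),R.from_euler('xyz',np.array(f['rotation'])).as_matrix()
    T=np.array(f['T_tool_cam']); Rt=R.from_euler('xyz',s['tcp_rot']).as_matrix()
    return K,Rt@T[:3,3]+s['eef_pos'],Rt@T[:3,:3]
def ray(c,u,v):
    K,e,Rw=c
    d=np.array([(u-K[0,2])/K[0,0],-(v-K[1,2])/K[1,1],-1.])
    return e,Rw@d
def onz(c,u,v,z):
    e,d=ray(c,u,v); return e+d*(z-e[2])/d[2]
def proj(c,p):
    K,e,Rw=c; q=Rw.T@(np.array(p)-e); return np.array([K[0,2]+K[0,0]*q[0]/-q[2],K[1,2]-K[1,1]*q[1]/-q[2]])
def tri(rays):
    A=np.zeros((3,3));b=np.zeros(3)
    for e,d in rays:
        d=d/np.linalg.norm(d);P=np.eye(3)-np.outer(d,d);A+=P;b+=P@e
    p=np.linalg.solve(A,b)
    res=[np.linalg.norm((np.eye(3)-np.outer(d,d)/(d@d))@(p-e)) for e,d in rays]
    return p,res
E
python3 - <<'E'
from h import *
f=dict(np.load('pics/scene0.npz')); c=cam(f)
for n,u,v,z in [('base',470,110,0),('gripA',241,200,44),('gripB',318,249,44),('gripC',377,299,44),('plateC far left',410,285,5),('plateB',333,230,5),('plateA',258,182,5),('tray',482,370,0),('divtray',205,152,0),('red',377,192,40),('pink',313,182,40)]:
    print(n,np.round(onz(c,u,v,z),0))
im=f['image'][160:380,180:560]; save('crop0.png',cv2.resize(im,None,fx=2.1,fy=2.1,interpolation=cv2.INTER_CUBIC))
E
```

```text
base [-6.  3.  0.]
gripA [ 553. -187.   44.]
gripB [534.   2.  44.]
gripC [540. 148.  44.]
plateC far left [460. 170.   5.]
plateB [465. -19.   5.]
plateA [ 481. -218.    5.]
tray [505. 359.   0.]
divtray [ 499. -368.    0.]
red [354.   2.  40.]
pink [ 422. -112.   40.]
```

View pics/crop0.png

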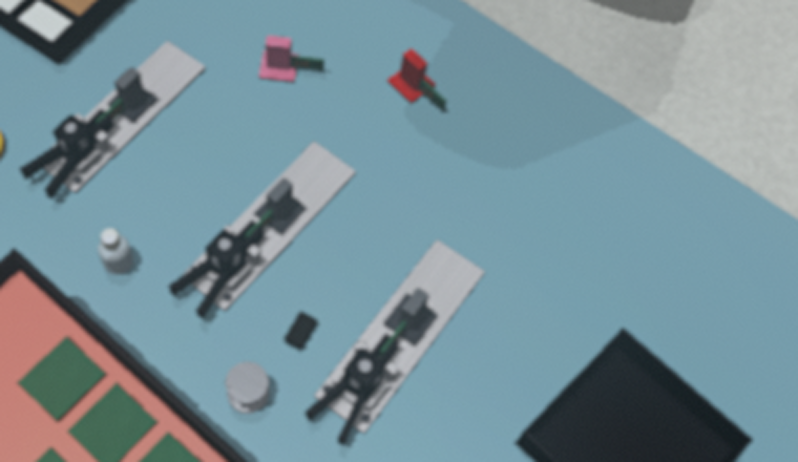

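The crop shows three dark grey grips at crop (127,83), (280,195) and (414,302), each with a green card in black jaws. The pink and red ones differ clearly. I'll move the wrist camera over the bench.

Call:
{"method": "carry_out", "body": {
  "steps": [
    [[100, 0.03, -0.03, 0, 0], [100, 0.07, -0.06, 0, 0], [100, 0.11, -0.09, 0, 0], [100, 0.15, -0.12, 0, 0], [100, 0.19, -0.15, 0, 0], [100, 0.23, -0.18, 0, 0], [100, 0.27, -0.21, 0, 0], [100, 0.31, -0.24, 0, 0]]
  ]
}}

```text
clock: 0.95
eef_pos: [397.5, -292.9, 404.4]
tcp_rot: [-3.141, -0.0, 0.254]
contact_force: [0.9, -0.2, 0.1]
opening: 0.999
```

Call:
{"method": "carry_out", "body": {
  "steps": [
    [[100, 0.04, -0.03, 0, 0], [100, 0.08, -0.06, 0, 0], [100, 0.12, -0.09, 0, 0], [100, 0.16, -0.12, 0, 0], [100, 0.2, -0.15, 0, 0], [100, 0.2, -0.15, 0, 0], [100, 0.2, -0.15, 0, 0]]
  ]
}}

```text
clock: 1.65
eef_pos: [553.8, -96.4, 404.1]
tcp_rot: [-3.14, 0.001, 0.256]
contact_force: [-1.2, -0.6, 0.1]
opening: 1.0
```

```bash
cat >> h.py <<'E'
import json
def shot(tag):
    s=r.sense(); f=grab_frame('wrist'); save(tag+'.png',f['image'])
    np.savez('pics/'+tag+'.npz',s_pos=s['eef_pos'],s_rot=s['tcp_rot'],**f)
    print(tag,'t',round(s['clock'],2),np.round(s['eef_pos'],1),np.round(s['tcp_rot'],4),'F',np.round(s['contact_force'],2),'op',round(float(s['opening']),3))
def load(tag):
    f=dict(np.load('pics/'+tag+'.npz'))
    return f['image'], cam(f,{'eef_pos':f['s_pos'],'tcp_rot':f['s_rot']} if 's_pos' in f else None)
E
python3 -c "
from h import *
shot('w1')"
```

```text
w1 t 1.65 [553.8 -96.4 404.1] [-3.1405e+00  9.0000e-04  2.5620e-01] F [-1.23 -0.62  0.07] op 1.0
```

View pics/w1.png

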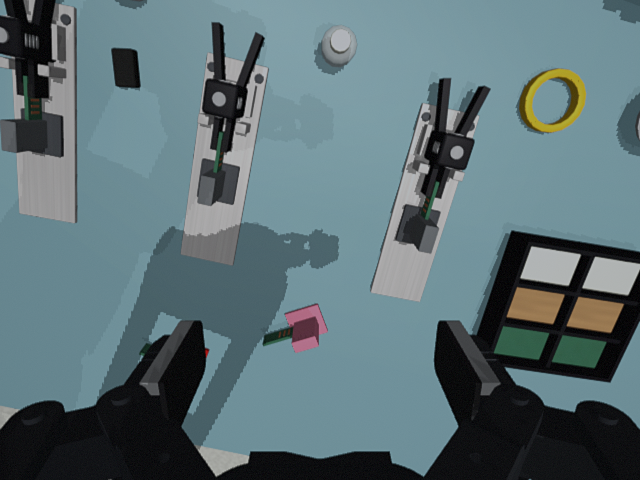

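The right, middle and left holders are in view, with grips near (420,230), (217,185) and (30,135). Now a second view from further left.

Call:
{"method": "carry_out", "body": {
  "steps": [
    [[100, 0.0, -0.04, 0, 0], [100, 0.01, -0.08, 0, 0], [100, 0.01, -0.12, 0, 0], [100, 0.02, -0.16, 0, 0], [100, 0.02, -0.16, 0, 0], [100, 0.02, -0.16, 0, 0]]
  ]
}}

```text
clock: 2.3
eef_pos: [531.7, 61.8, 404.3]
tcp_rot: [-3.141, 0.001, 0.255]
contact_force: [0.0, -0.1, -0.2]
opening: 0.997
```

```bash
python3 -c "
from h import *
shot('w2')"
```

```text
w2 t 2.3 [531.7  61.8 404.3] [-3.1411e+00  1.5000e-03  2.5520e-01] F [ 0.02 -0.13 -0.23] op 0.997
```

View pics/w2.png

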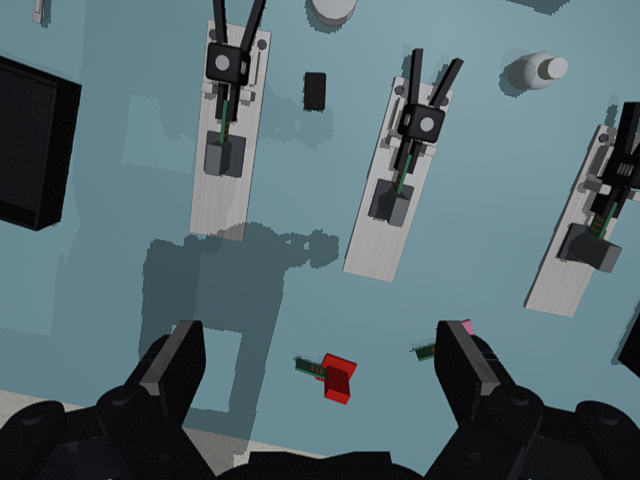

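Both views show the holders clearly. I'll fit the plates with colour masks and zoom in on the grips and clips.

```bash
cat > a.py <<'E'
from h import *
for tag in ['w1','w2']:
    im,c=load(tag); hsv=cv2.cvtColor(im,cv2.COLOR_RGB2HSV)
    m=((hsv[...,1]<45)&(hsv[...,2]>95)).astype(np.uint8)*255
    m[330:]=0
    m=cv2.morphologyEx(m,cv2.MORPH_OPEN,np.ones((3,3)))
    cs,_=cv2.findContours(m,cv2.RETR_EXTERNAL,cv2.CHAIN_APPROX_NONE)
    for k in cs:
        if cv2.contourArea(k)<1500: continue
        P=np.array([onz(c,*p,5.)[:2] for p in k[:,0]],np.float32)
        (cx,cy),(w,h),a=cv2.minAreaRect(P)
        B=cv2.boxPoints(((cx,cy),(w,h),a))
        print(tag,k[:,0].mean(0),'ctr',round(cx,1),round(cy,1),'size',round(w,1),round(h,1),'ang',round(a,2),np.round(B,0).tolist())
        e=B; 
for i,(tag,x,y) in enumerate([('w1',345,65),('w1',150,10),('w2',325,35),('w2',150,5)]):
    im,_=load(tag); s=im[y:y+200,x:x+160]
    if i%2==0: row=[]
    row.append(cv2.resize(s,None,fx=2.4,fy=2.9,interpolation=cv2.INTER_CUBIC))
    if i%2: save(f'z{i}.png',np.hstack(row))
E
python3 a.py
```

```text
w1 [549.78980892 265.79617834] ctr 545.3 -332.1 size 34.5 50.7 ang 5.16 [[526.0, -308.0], [530.0, -359.0], [565.0, -356.0], [560.0, -305.0]]
w1 [418.12464986 206.58823529] ctr 566.8 -191.7 size 185.3 55.0 ang 2.82 [[473.0, -169.0], [476.0, -224.0], [661.0, -215.0], [658.0, -160.0]]
w1 [222.04404145 169.01943005] ctr 558.7 -0.9 size 185.1 53.0 ang 1.41 [[465.0, 23.0], [467.0, -30.0], [652.0, -25.0], [651.0, 28.0]]
w1 [ 56.33868379 116.64526485] ctr 562.1 156.5 size 185.5 51.6 ang 3.55 [[468.0, 176.0], [471.0, 125.0], [656.0, 136.0], [653.0, 188.0]]
w2 [569.37193764 234.89755011] ctr 561.0 -190.7 size 173.4 52.1 ang 2.84 [[473.0, -169.0], [476.0, -221.0], [649.0, -212.0], [646.0, -160.0]]
w2 [390.56790123 185.58573388] ctr 553.2 -1.9 size 174.4 53.2 ang 1.3 [[465.0, 23.0], [467.0, -30.0], [641.0, -26.0], [640.0, 27.0]]
w2 [229.09102731 138.66059818] ctr 562.1 156.4 size 185.2 52.7 ang 3.91 [[468.0, 176.0], [472.0, 124.0], [656.0, 136.0], [653.0, 189.0]]
```

View pics/z1.png

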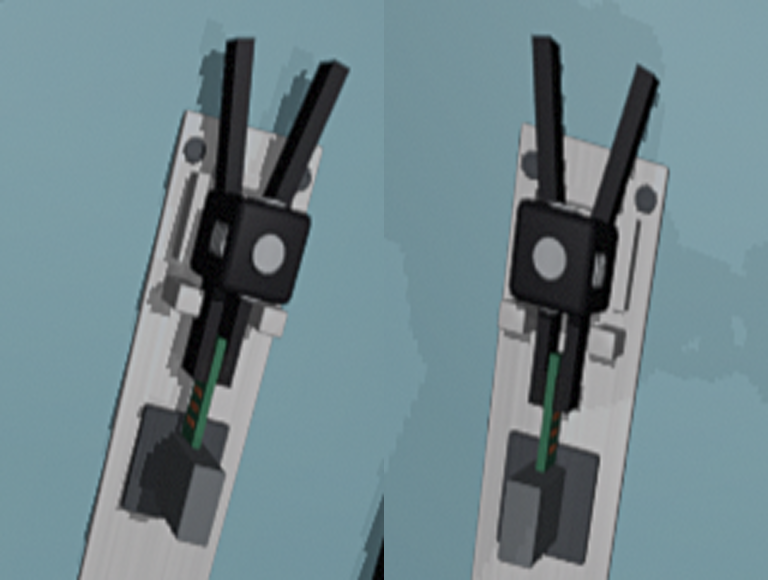

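View pics/z3.png

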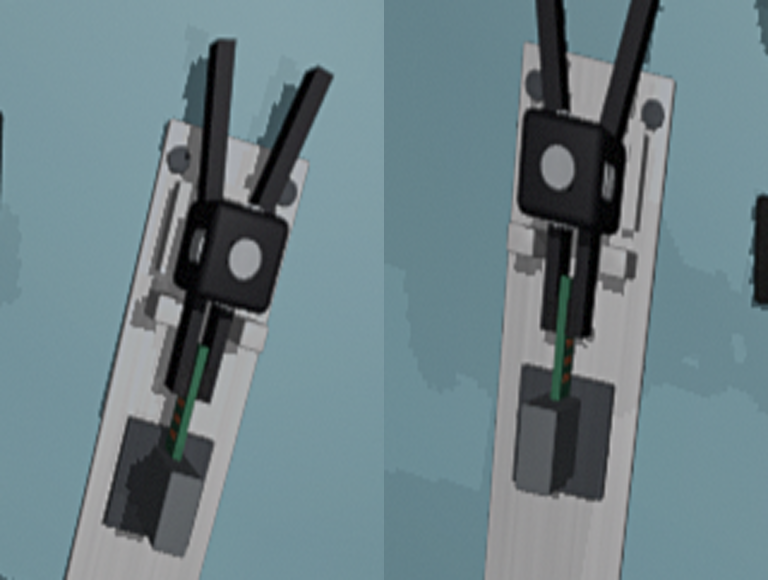

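```bash
cat > b.py <<'E'
from h import *
_,c1=load('w1');_,c2=load('w2')
print('M grip',tri([ray(c1,207.9,188.6),ray(c2,399.2,211.6)]))
print('M clip',tri([ray(c1,218.8,98.6),ray(c2,427.1,124)]))
print('Rgrip',onz(c1,427.7,238.8,49),'Rclip',onz(c1,456.7,152.2,49))
print('Lgrip',onz(c2,213.1,159.5,49),'Lclip',onz(c2,222.5,62.6,49))
_,s=load('scene0');_,d=load('side0')
E
python3 b.py
```

```text
M grip (array([546.90094789,  -2.21963243,  46.82173759]), [np.float64(0.5705570720386579), np.float64(0.5705570720387872)])
M clip (array([6.18746499e+02, 7.88455944e-02, 5.22548199e+01]), [np.float64(0.04399312055715865), np.float64(0.04399312055712068)])
Rgrip [ 552.62408758 -190.46548435   49.        ] Rclip [ 626.72629873 -188.38711035   49.        ]
Lgrip [550.13010938 155.15837946  49.        ] Lclip [621.98796028 160.42310323  49.        ]
```

Call:
{"method": "carry_out", "body": {
  "steps": [
    [[100, 0, 0.02, 0.03, 4], [100, 0, 0.04, 0.06, 8], [75, -0.001, 0.0655, 0.09, 13.2], [50, -0.0015, 0.0655, 0.1, 13.2], [50, -0.0018, 0.0655, 0.104, 13.2], [50, -0.0018, 0.0655, 0.104, 13.2], [50, -0.0018, 0.0655, 0.104, 13.2]]
  ]
}}

```text
clock: 3.05
eef_pos: [546.7, -2.5, 301.4]
tcp_rot: [-3.141, -0.0, 0.025]
contact_force: [-0.5, -0.5, 0.6]
opening: 0.499
```

```bash
python3 -c "
from h import *
shot('w3')"
```

```text
w3 t 3.05 [546.7  -2.5 301.4] [-3.1415 -0.      0.0245] F [-0.49 -0.45  0.61] op 0.499
```

View pics/w3.png

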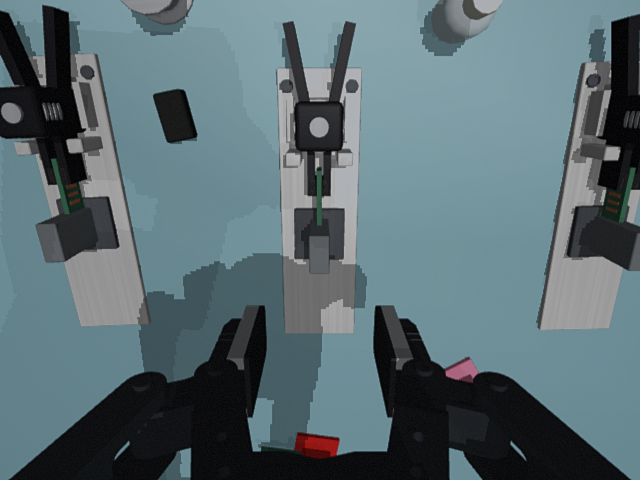

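```bash
python3 -c "
from h import *
im,c=load('w3')
for p in [(319,234),(319,253),(319,272),(318.5,126)]: print(p,onz(c,*p,49))
_,c1=load('w1'); print(tri([ray(c,319,252),ray(c1,207.9,188.6)])); print(tri([ray(c,318.5,126.5),ray(c1,218.8,98.6)]))
save('w3z.png',cv2.resize(im[90:290,260:380],None,fx=4,fy=3,interpolation=cv2.INTER_CUBIC))"
```

```text
(319, 234) [558.85799841  -1.08905968  49.        ]
(319, 253) [547.13670788  -1.3624608   49.        ]
(319, 272) [535.03141731  -1.64481878  49.        ]
(318.5, 126) [6.18998603e+02 5.79290089e-01 4.90000000e+01]
(array([546.56109742,  -1.5277667 ,  44.70355864]), [np.float64(0.38570568246570386), np.float64(0.3857056824655932)])
(array([6.18745286e+02, 5.71824783e-01, 5.01542166e+01]), [np.float64(0.05418007531541733), np.float64(0.0541800753154324)])
```

View pics/w3z.png

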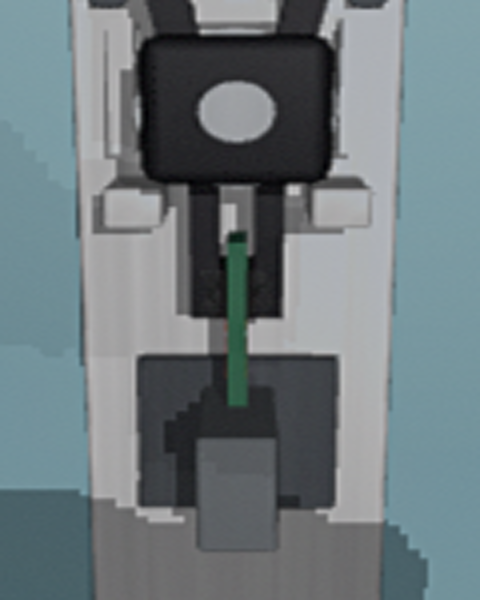

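Seen from above, the middle grip's top is at (319,254), i.e. (546,-1.4), triangulated height 45–47 mm (text: 49). It is centred between the pads to within 1 mm. I'll go down now.

Call:
{"method": "carry_out", "body": {
  "steps": [
    [[50, 0, -0.0006, 0.04, 0], [50, 0, -0.0006, 0.075, 0], [50, 0, -0.0006, 0.1, 0], [50, 0, -0.0006, 0.111, 0], [50, 0, -0.0006, 0.111, 0], [50, 0, -0.0006, 0.111, 0], [50, 0, -0.0006, 0.111, 0]]
  ],
  "squeeze": 30
}}

```text
clock: 3.8
eef_pos: [547.6, -1.6, 192.0]
tcp_rot: [-3.142, -0.003, 0.025]
contact_force: [0.1, -0.1, 0.1]
opening: 0.501
```

```bash
python3 -c "
from h import *
shot('w4')"
```

```text
w4 t 3.8 [547.6  -1.6 192. ] [-3.1416e+00 -2.9000e-03  2.4900e-02] F [ 0.12 -0.11  0.1 ] op 0.501
```

View pics/w4.png

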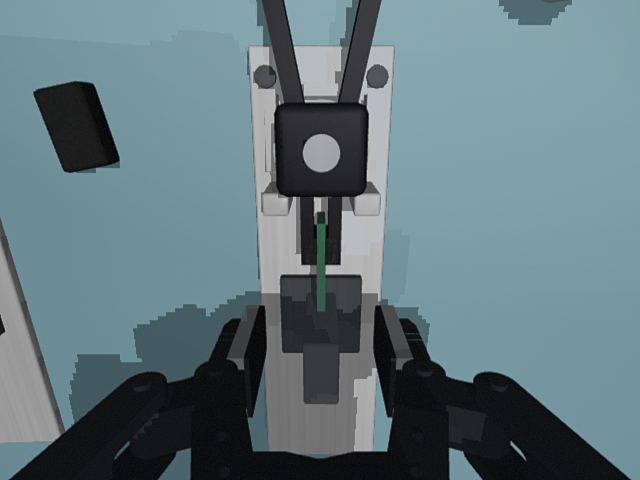

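Grip centre col is 321.5 and pad mid is 320, so about 0.5 mm off. I'll correct that and close in stages.

Call:
{"method": "carry_out", "body": {
  "steps": [
    [[30, 0, 0.0004, 0, 0], [20, 0, 0.0004, 0, 0], [17, 0, 0.0004, 0, 0], [15, 0, 0.0004, 0, 0], [13, 0, 0.0004, 0, 0], [10, 0, 0.0004, 0, 0], [8, 0, 0.0004, 0, 0], [8, 0, 0.0004, 0, 0]]
  ],
  "squeeze": 30
}}

```text
clock: 4.65
eef_pos: [547.5, -2.0, 192.1]
tcp_rot: [-3.142, -0.003, 0.025]
contact_force: [-1.4, -0.1, 4.9]
opening: 0.133
```

```bash
python3 -c "
from h import *
shot('w5')"
```

```text
w5 t 4.65 [547.5  -2.  192.1] [-3.1416e+00 -2.8000e-03  2.4800e-02] F [-1.37 -0.1   4.86] op 0.133
```

View pics/w5.png

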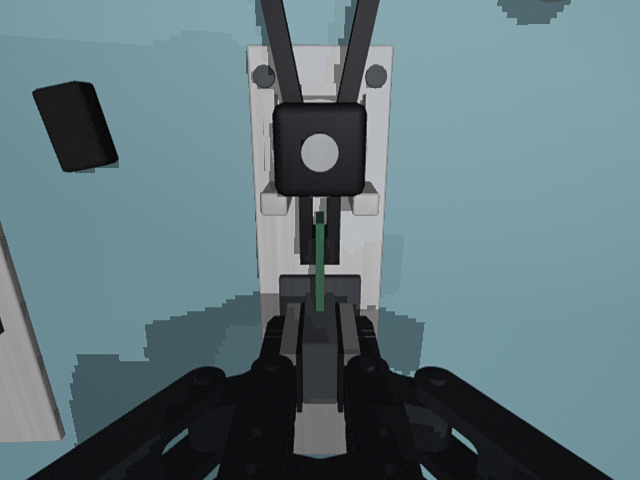

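Gripped: opening 0.133 ≈ 11–12 mm. There is a 5 N downward press from the closing pads, so I'll ease it off and start the tug.

Call:
{"method": "carry_out", "body": {
  "steps": [
    [[8, 0, 0, -0.0004, 0], [8, 0, 0, -0.0004, 0], [8, -0.0003, 0, -0.0004, 0], [8, -0.0003, 0, -0.0004, 0]]
  ]
}}

```text
clock: 5.1
eef_pos: [547.1, -2.1, 192.3]
tcp_rot: [-3.142, -0.002, 0.025]
contact_force: [-0.2, -0.9, -0.5]
opening: 0.135
```

```bash
cat > st.py <<'E'
from h import *
s=r.sense(); a=s['tcp_rot'][2]; u=np.array([np.cos(a),np.sin(a),0]); F=s['contact_force']
print('t',round(s['clock'],2),'p',np.round(s['eef_pos'],2),'F',np.round(F,2),'pull',round(float(F@u),2),'op',round(float(s['opening']),3),'q',np.round(s['qpos'],2))
E
python3 st.py
```

```text
t 5.1 p [547.12  -2.05 192.29] F [-0.21 -0.87 -0.52] pull -0.23 op 0.135 q [-0.01  0.53  1.94  0.    0.67  1.54]
```

Call:
{"method": "carry_out", "body": {
  "steps": [
    [[8, -0.0002, 0, 0, 0], [8, -0.0004, 0, 0, 0], [8, -0.0004, 0, 0, 0]]
  ]
}}

```text
clock: 5.4
eef_pos: [546.7, -2.1, 192.3]
tcp_rot: [3.142, -0.002, 0.025]
contact_force: [-0.1, 0.2, -1.3]
opening: 0.136
```

Call:
{"method": "carry_out", "body": {
  "steps": [
    [[8, -0.0002, 0, 0, 0], [8, -0.0004, 0, 0, 0], [8, -0.0004, 0, 0, 0]]
  ]
}}

```text
clock: 5.7
eef_pos: [546.3, -2.1, 192.3]
tcp_rot: [-3.142, -0.002, 0.025]
contact_force: [0.0, 0.0, -1.4]
opening: 0.138
```

Call:
{"method": "carry_out", "body": {
  "steps": [
    [[8, -0.0002, 0, 0, 0], [8, -0.0004, 0, 0, 0], [8, -0.0004, 0, 0, 0]]
  ]
}}

```text
clock: 6.0
eef_pos: [545.8, -2.1, 192.3]
tcp_rot: [-3.142, -0.002, 0.025]
contact_force: [-0.8, -0.5, -2.0]
opening: 0.136
```

Call:
{"method": "carry_out", "body": {
  "steps": [
    [[8, -0.0002, 0, 0, 0], [8, -0.0004, 0, 0, 0], [8, -0.0004, 0, 0, 0]]
  ]
}}

```text
clock: 6.3
eef_pos: [545.4, -2.1, 192.3]
tcp_rot: [-3.142, -0.002, 0.025]
contact_force: [0.4, -0.1, -2.0]
opening: 0.133
```

Call:
{"method": "carry_out", "body": {
  "steps": [
    [[8, -0.0002, 0, 0, 0], [8, -0.0004, 0, 0, 0], [8, -0.0004, 0, 0, 0]]
  ]
}}

```text
clock: 6.6
eef_pos: [545.1, -2.1, 192.3]
tcp_rot: [-3.142, -0.003, 0.025]
contact_force: [0.7, 1.0, -2.3]
opening: 0.137
```

Call:
{"method": "carry_out", "body": {
  "steps": [
    [[8, -0.0002, 0, 0, 0], [8, -0.0004, 0, 0, 0], [8, -0.0004, 0, 0, 0]]
  ]
}}

```text
clock: 6.9
eef_pos: [544.9, -2.1, 192.4]
tcp_rot: [-3.142, -0.003, 0.025]
contact_force: [3.5, 0.3, -4.0]
opening: 0.132
```

```bash
python3 st.py
```

```text
t 6.9 p [544.93  -2.06 192.37] F [ 3.47  0.35 -4.01] pull 3.48 op 0.132 q [-0.01  0.52  1.95  0.    0.66  1.54]
```

Call:
{"method": "carry_out", "body": {
  "steps": [
    [[8, -0.0002, 0, 0.0002, 0], [8, -0.0003, 0, 0.0002, 0], [8, -0.0003, 0, 0.0002, 0]]
  ]
}}

```text
clock: 7.2
eef_pos: [544.8, -2.1, 192.2]
tcp_rot: [-3.142, -0.004, 0.025]
contact_force: [2.0, 0.2, -2.0]
opening: 0.134
```

```bash
python3 st.py
```

```text
t 7.2 p [544.83  -2.07 192.25] F [ 2.02  0.19 -2.03] pull 2.02 op 0.134 q [-0.01  0.52  1.95  0.    0.66  1.54]
```

Call:
{"method": "carry_out", "body": {
  "steps": [
    [[8, -0.0002, 0, 0.0001, 0], [8, -0.0004, 0, 0.0001, 0], [8, -0.0004, 0, 0.0001, 0]]
  ]
}}

```text
clock: 7.5
eef_pos: [544.7, -2.1, 192.3]
tcp_rot: [-3.142, -0.005, 0.025]
contact_force: [3.9, 0.5, -2.9]
opening: 0.139
```

```bash
python3 st.py
```

```text
t 7.5 p [544.67  -2.06 192.25] F [ 3.92  0.49 -2.93] pull 3.93 op 0.139 q [-0.01  0.52  1.95  0.    0.66  1.54]
```

Call:
{"method": "carry_out", "body": {
  "steps": [
    [[8, -0.0003, 0, 0.0001, 0], [8, -0.0006, 0, 0.0001, 0], [8, -0.0006, 0, 0.0001, 0]]
  ]
}}

```text
clock: 7.8
eef_pos: [544.4, -2.1, 192.2]
tcp_rot: [-3.142, -0.006, 0.025]
contact_force: [5.7, -0.1, -3.6]
opening: 0.136
```

```bash
python3 st.py
```

```text
t 7.8 p [544.44  -2.09 192.23] F [ 5.74 -0.12 -3.61] pull 5.73 op 0.136 q [-0.01  0.52  1.95  0.    0.66  1.54]
```

Call:
{"method": "carry_out", "body": {
  "steps": [
    [[8, -0.0003, 0, 0.0001, 0], [8, -0.0007, 0, 0.0001, 0], [8, -0.0007, 0, 0.0001, 0]]
  ]
}}

```text
clock: 8.1
eef_pos: [544.2, -2.1, 192.2]
tcp_rot: [3.142, -0.007, 0.025]
contact_force: [6.9, 0.9, -4.9]
opening: 0.133
```

```bash
python3 st.py
```

```text
t 8.1 p [544.19  -2.09 192.25] F [ 6.89  0.91 -4.93] pull 6.91 op 0.133 q [-0.01  0.52  1.95  0.    0.66  1.54]
```

Call:
{"method": "carry_out", "body": {
  "steps": [
    [[8, -0.0004, 0, 0.0002, 0], [8, -0.0007, 0, 0.0003, 0], [8, -0.0007, 0, 0.0003, 0], [8, -0.0007, 0, 0.0003, 0]]
  ]
}}

```text
clock: 8.5
eef_pos: [544.0, -2.1, 192.2]
tcp_rot: [3.142, -0.009, 0.025]
contact_force: [5.9, 1.4, -2.8]
opening: 0.135
```

```bash
python3 st.py
```

```text
t 8.5 p [543.96  -2.1  192.18] F [ 5.89  1.39 -2.75] pull 5.92 op 0.135 q [-0.01  0.52  1.95  0.    0.66  1.54]
```

M held against 7 N: the tips didn't move, and the TCP shift is only tilt. I'll relax the pull and compare pictures.

Call:
{"method": "carry_out", "body": {
  "steps": [
    [[8, 0.0004, 0, 0, 0], [8, 0.0008, 0, 0, 0], [8, 0.001, 0, 0, 0], [8, 0.001, 0, 0, 0]]
  ]
}}

```text
clock: 8.9
eef_pos: [544.4, -2.1, 192.1]
tcp_rot: [3.142, -0.007, 0.025]
contact_force: [-2.1, 0.4, 3.4]
opening: 0.138
```

```bash
python3 st.py;  python3 -c "
from h import *
shot('w6')
a,_=load('w5');b,_=load('w6'); save('cmp.png',np.hstack([a[100:420,220:420],b[100:420,220:420]]))"
```

```text
t 8.9 p [544.38  -2.1  192.14] F [-2.15  0.37  3.43] pull -2.14 op 0.138 q [-0.01  0.52  1.95  0.    0.66  1.54]
w6 t 8.9 [544.4  -2.1 192.1] [ 3.1416 -0.007   0.0248] F [-2.15  0.37  3.43] op 0.138
```

View pics/cmp.png

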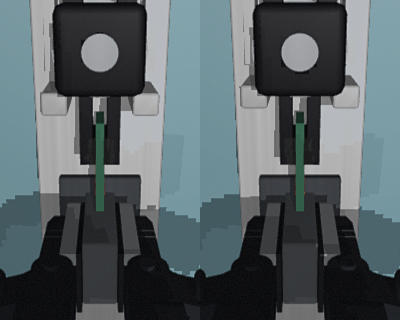

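The green card and jaws look the same in both crops, so the card held and the middle clip is good. I'll open, rise, and go to the left holder.

Call:
{"method": "carry_out", "body": {
  "steps": [
    [[20, 0, 0, 0, 0], [35, 0, 0, 0, 0], [50, 0, 0, 0, 0], [50, 0, 0, -0.02, 0], [50, 0, 0, -0.06, 0], [50, 0, 0, -0.1, 0], [50, 0.003, -0.04, -0.108, -1], [50, 0.005, -0.08, -0.108, -2.3]]
  ]
}}

```text
clock: 9.75
eef_pos: [547.6, 78.3, 302.7]
tcp_rot: [-3.142, -0.012, 0.063]
contact_force: [0.1, -0.5, -0.7]
opening: 0.501
```

Call:
{"method": "carry_out", "body": {
  "steps": [
    [[50, 0.002, -0.04, 0, 0], [50, 0.004, -0.077, 0, 0], [50, 0.004, -0.077, 0, 0], [50, 0.004, -0.077, 0, 0]]
  ]
}}

```text
clock: 10.15
eef_pos: [546.5, 155.9, 302.5]
tcp_rot: [3.141, -0.011, 0.065]
contact_force: [-1.0, -0.2, -0.9]
opening: 0.497
```

```bash
python3 -c "
from h import *
shot('w7')"
```

```text
w7 t 10.15 [546.5 155.9 302.5] [ 3.1412 -0.0114  0.0652] F [-1.01 -0.15 -0.91] op 0.497
```

View pics/w7.png

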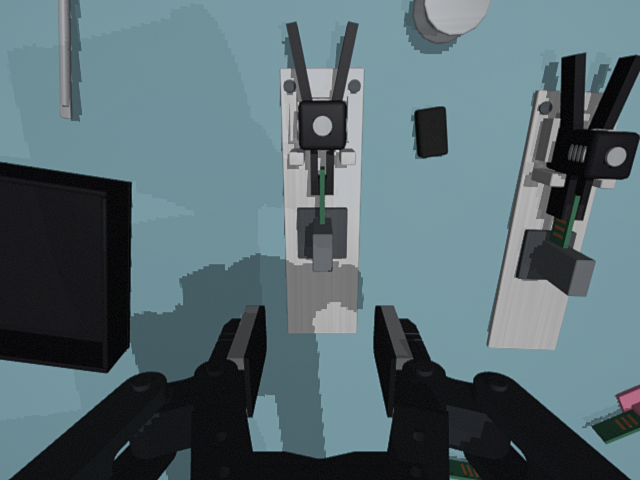

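Left grip top is at (322.5,252), about 1.7 mm right of centre. The x alignment is good. I'll go down with a correction.

Call:
{"method": "carry_out", "body": {
  "steps": [
    [[50, 0, 0.0016, 0.04, 0], [50, 0, 0.0016, 0.075, 0], [50, 0, 0.0016, 0.1, 0], [50, 0, 0.0016, 0.1105, 0], [50, 0, 0.0016, 0.1105, 0], [50, 0, 0.0016, 0.1105, 0], [50, 0, 0.0016, 0.1105, 0]]
  ]
}}

```text
clock: 10.9
eef_pos: [548.6, 153.4, 193.4]
tcp_rot: [3.142, -0.013, 0.064]
contact_force: [-0.7, 0.1, -0.4]
opening: 0.501
```

```bash
python3 -c "
from h import *
shot('w8')"
```

```text
w8 t 10.9 [548.6 153.4 193.4] [ 3.1416 -0.0134  0.0636] F [-0.73  0.14 -0.43] op 0.501
```

View pics/w8.png

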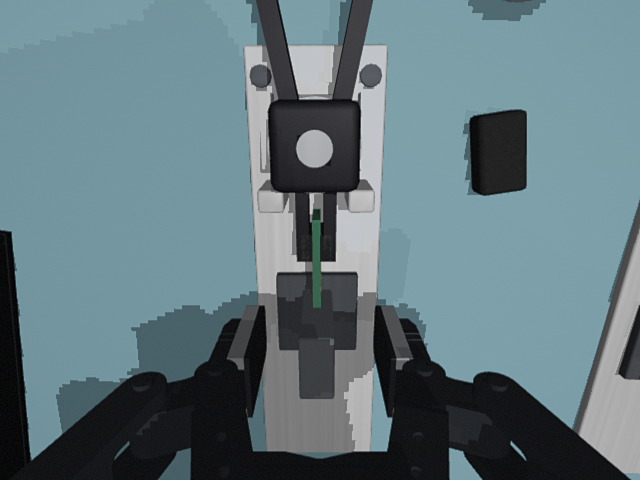

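Grip centre col is about 317.5 against 320, so I'll shift -0.8 mm and close.

Call:
{"method": "carry_out", "body": {
  "steps": [
    [[40, 0, -0.0008, 0, 0], [20, 0, -0.0008, 0, 0], [17, 0, -0.0008, 0, 0], [15, 0, -0.0008, -0.0002, 0], [13, 0, -0.0008, -0.0003, 0], [10, 0, -0.0008, -0.0004, 0], [8, 0, -0.0008, -0.0004, 0], [8, 0, -0.0008, -0.0004, 0]]
  ]
}}

```text
clock: 11.75
eef_pos: [548.4, 154.4, 193.8]
tcp_rot: [-3.142, -0.013, 0.064]
contact_force: [-0.7, 0.2, 0.8]
opening: 0.138
```

```bash
python3 st.py;  python3 -c "
from h import *
shot('w9')"
```

```text
t 11.75 p [548.43 154.37 193.8 ] F [-0.67  0.23  0.79] pull -0.65 op 0.138 q [ 0.27  0.55  1.9  -0.    0.68  1.78]
w9 t 11.75 [548.4 154.4 193.8] [-3.1415 -0.0134  0.0637] F [-0.67  0.23  0.79] op 0.138
```

View pics/w9.png

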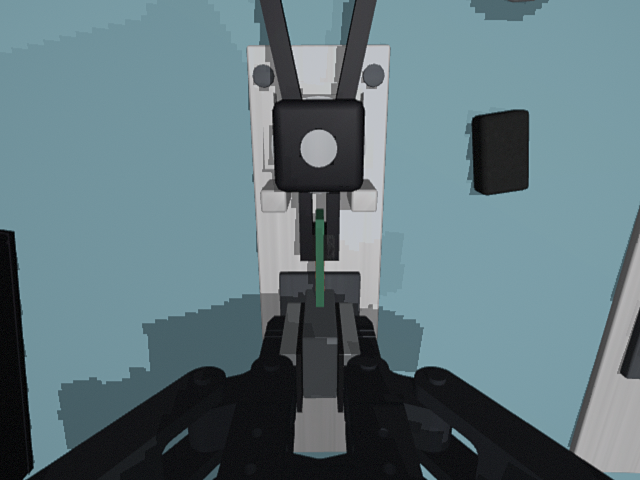

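Clean grasp with near-zero force. Tugging in small increments.

Call:
{"method": "carry_out", "body": {
  "steps": [
    [[8, -0.0003, 0, 0, 0], [8, -0.0006, 0, 0, 0], [8, -0.001, 0, 0, 0], [8, -0.001, 0, 0, 0]]
  ]
}}

```text
clock: 12.2
eef_pos: [547.5, 154.3, 193.8]
tcp_rot: [-3.142, -0.014, 0.064]
contact_force: [1.5, 0.6, -0.6]
opening: 0.136
```

Call:
{"method": "carry_out", "body": {
  "steps": [
    [[8, -0.0003, 0, 0, 0], [8, -0.0006, 0, 0, 0], [8, -0.0006, 0, 0, 0]]
  ]
}}

```text
clock: 12.5
eef_pos: [546.9, 154.2, 193.8]
tcp_rot: [-3.142, -0.014, 0.064]
contact_force: [0.9, -0.6, 0.1]
opening: 0.136
```

Call:
{"method": "carry_out", "body": {
  "steps": [
    [[8, -0.0003, 0, 0, 0], [8, -0.0005, 0, 0, 0], [8, -0.0005, 0, 0, 0]]
  ]
}}

```text
clock: 12.8
eef_pos: [546.4, 154.2, 193.8]
tcp_rot: [-3.142, -0.014, 0.064]
contact_force: [0.3, 1.6, 0.3]
opening: 0.135
```

```bash
python3 st.py
```

```text
t 12.8 p [546.36 154.18 193.82] F [0.32 1.57 0.27] pull 0.42 op 0.135 q [ 0.27  0.54  1.9  -0.    0.68  1.78]
```

Call:
{"method": "carry_out", "body": {
  "steps": [
    [[8, -0.0002, 0, 0, 0], [8, -0.0005, 0, 0, 0], [8, -0.0005, 0, 0, 0]]
  ]
}}

```text
clock: 13.1
eef_pos: [545.9, 154.1, 193.8]
tcp_rot: [-3.142, -0.014, 0.064]
contact_force: [1.3, -0.3, -0.4]
opening: 0.14
```

Call:
{"method": "carry_out", "body": {
  "steps": [
    [[8, -0.0002, 0, 0, 0], [8, -0.0005, 0, 0, 0], [8, -0.0005, 0, 0, 0]]
  ]
}}

```text
clock: 13.4
eef_pos: [545.7, 154.1, 193.8]
tcp_rot: [-3.141, -0.015, 0.064]
contact_force: [4.6, -0.3, -2.9]
opening: 0.133
```

Call:
{"method": "carry_out", "body": {
  "steps": [
    [[8, -0.0002, 0, 0, 0], [8, -0.0005, 0, 0, 0], [8, -0.0005, 0, 0, 0]]
  ]
}}

```text
clock: 13.7
eef_pos: [545.5, 154.1, 193.8]
tcp_rot: [-3.141, -0.016, 0.064]
contact_force: [4.2, -0.2, -2.9]
opening: 0.135
```

```bash
python3 st.py
```

```text
t 13.7 p [545.48 154.14 193.85] F [ 4.23 -0.21 -2.91] pull 4.21 op 0.135 q [ 0.27  0.54  1.91 -0.    0.68  1.78]
```

Call:
{"method": "carry_out", "body": {
  "steps": [
    [[8, -0.0004, 0, 0.0001, 0], [8, -0.0007, 0, 0.0001, 0], [8, -0.0007, 0, 0.0001, 0]]
  ]
}}

```text
clock: 14.0
eef_pos: [545.2, 154.1, 193.8]
tcp_rot: [-3.141, -0.017, 0.064]
contact_force: [6.0, -0.7, -3.3]
opening: 0.138
```

```bash
python3 st.py
```

```text
t 14.0 p [545.24 154.09 193.85] F [ 6.03 -0.69 -3.35] pull 5.98 op 0.138 q [ 0.27  0.54  1.91 -0.01  0.68  1.78]
```

Call:
{"method": "carry_out", "body": {
  "steps": [
    [[8, -0.0004, 0, 0.0001, 0], [8, -0.0008, 0, 0.0001, 0], [8, -0.0008, 0, 0.0001, 0]]
  ]
}}

```text
clock: 14.3
eef_pos: [545.0, 154.1, 193.9]
tcp_rot: [-3.141, -0.019, 0.064]
contact_force: [6.9, -1.0, -4.0]
opening: 0.133
```

```bash
python3 st.py
```

```text
t 14.3 p [544.98 154.08 193.85] F [ 6.85 -1.   -4.  ] pull 6.78 op 0.133 q [ 0.27  0.54  1.91 -0.01  0.67  1.79]
```

Left also holds about 7 N, well above the weak range, so it's good. I'll relax, release, and go to the right holder.

Call:
{"method": "carry_out", "body": {
  "steps": [
    [[8, 0.0004, 0, 0, 0], [8, 0.0007, 0, 0, 0], [8, 0.0007, 0, 0, 0], [20, 0.0007, 0, 0, 0], [35, 0.0007, 0, 0, 0], [50, 0.0007, 0, 0, 0], [50, 0.0007, 0, -0.02, 0], [50, 0.0007, 0, -0.06, 0]]
  ]
}}

```text
clock: 15.1
eef_pos: [543.2, 153.6, 251.9]
tcp_rot: [3.141, -0.013, 0.064]
contact_force: [-0.8, -0.2, 0.2]
opening: 0.501
```

Call:
{"method": "carry_out", "body": {
  "steps": [
    [[50, 0, 0, -0.045, 0], [50, -0.003, 0.04, -0.05, 0.8], [50, -0.005, 0.085, -0.05, 0.8], [50, -0.008, 0.13, -0.05, 0.8], [50, -0.01, 0.175, -0.05, 0.8], [50, -0.012, 0.22, -0.05, 0.8], [50, -0.014, 0.265, -0.05, 0.8], [50, -0.016, 0.305, -0.05, 0.8]]
  ]
}}

```text
clock: 15.9
eef_pos: [545.7, -153.9, 302.0]
tcp_rot: [3.141, -0.013, 0.049]
contact_force: [0.1, -0.2, -0.4]
opening: 0.498
```

Call:
{"method": "carry_out", "body": {
  "steps": [
    [[50, -0.001, 0.035, 0, 0], [50, -0.001, 0.04, 0, 0], [50, -0.001, 0.04, 0, 0]]
  ]
}}

```text
clock: 16.2
eef_pos: [546.4, -194.7, 301.8]
tcp_rot: [3.141, -0.012, 0.047]
contact_force: [-0.3, 0.3, -0.7]
opening: 0.498
```

```bash
python3 -c "
from h import *
shot('w10')"
```

```text
w10 t 16.2 [ 546.4 -194.7  301.8] [ 3.1413 -0.0123  0.0473] F [-0.27  0.32 -0.69] op 0.498
```

View pics/w10.png

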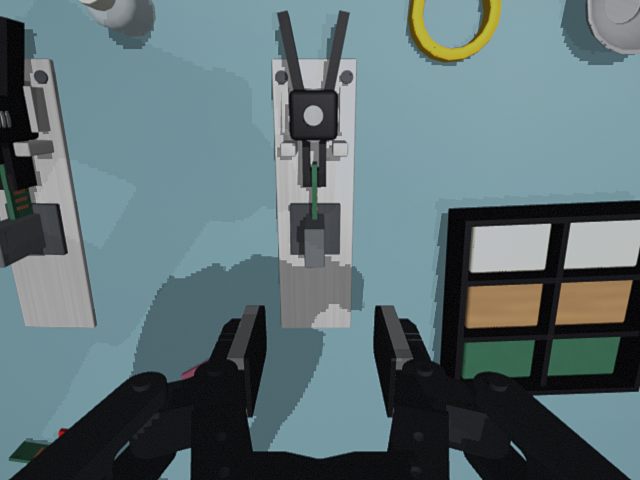

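Right grip top is at (315,248.5). I'll shift y by -3.5 mm and x by +2 mm while going down.

Call:
{"method": "carry_out", "body": {
  "steps": [
    [[50, 0.001, -0.0034, 0.04, 0], [50, 0.002, -0.0034, 0.075, 0], [50, 0.002, -0.0034, 0.1, 0], [50, 0.002, -0.0034, 0.1095, 0], [50, 0.002, -0.0034, 0.1095, 0], [50, 0.002, -0.0034, 0.1095, 0], [50, 0.002, -0.0034, 0.1095, 0]]
  ]
}}

```text
clock: 16.95
eef_pos: [550.2, -190.1, 193.8]
tcp_rot: [3.141, -0.014, 0.049]
contact_force: [0.0, -0.4, 0.8]
opening: 0.502
```

```bash
python3 -c "
from h import *
shot('w11')"
```

```text
w11 t 16.95 [ 550.2 -190.1  193.8] [ 3.1407 -0.0143  0.0487] F [ 0.01 -0.41  0.79] op 0.502
```

View pics/w11.png

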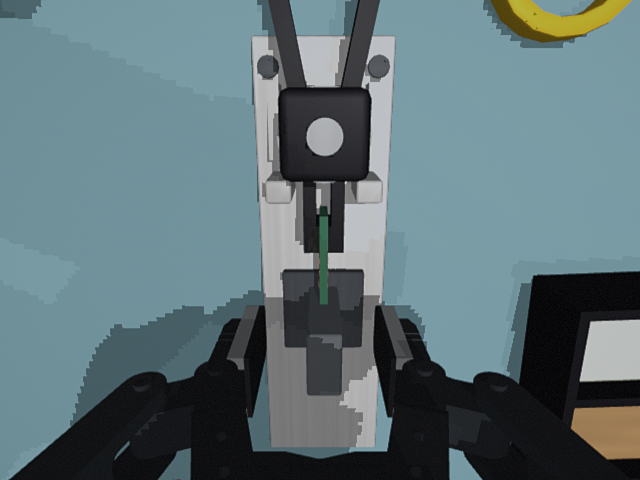

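Grip col is 324 against 320.3, so I'll shift +1.1 mm and close.

Call:
{"method": "carry_out", "body": {
  "steps": [
    [[45, 0, 0.0011, 0, 0], [30, 0, 0.0011, 0, 0], [18, 0, 0.0011, 0, 0], [15, 0, 0.0011, -0.0002, 0], [13, 0, 0.0011, -0.0003, 0], [10, 0, 0.0011, -0.0004, 0], [8, 0, 0.0011, -0.0004, 0], [8, 0, 0.0011, -0.0004, 0]]
  ]
}}

```text
clock: 17.8
eef_pos: [550.2, -191.3, 194.1]
tcp_rot: [3.141, -0.014, 0.049]
contact_force: [-0.3, 0.5, 1.0]
opening: 0.134
```

```bash
python3 st.py;  python3 -c "
from h import *
shot('w12')"
```

```text
t 17.8 p [ 550.16 -191.34  194.14] F [-0.28  0.54  1.  ] pull -0.26 op 0.134 q [-0.34  0.56  1.87  0.01  0.7   1.18]
w12 t 17.8 [ 550.2 -191.3  194.1] [ 3.1406 -0.0142  0.0486] F [-0.28  0.54  1.  ] op 0.134
```

View pics/w12.png

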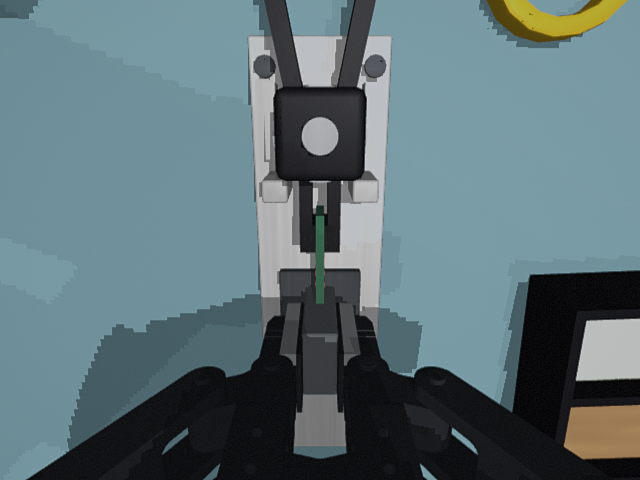

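Call:
{"method": "carry_out", "body": {
  "steps": [
    [[8, -0.0004, 0, 0, 0], [8, -0.0008, 0, 0, 0], [8, -0.0014, 0, 0, 0], [8, -0.0014, 0, 0, 0]]
  ]
}}

```text
clock: 18.25
eef_pos: [548.8, -191.4, 194.2]
tcp_rot: [3.141, -0.014, 0.049]
contact_force: [0.1, -0.1, 0.2]
opening: 0.137
```

Call:
{"method": "carry_out", "body": {
  "steps": [
    [[8, -0.0003, 0, 0, 0], [8, -0.0006, 0, 0, 0], [8, -0.0006, 0, 0, 0]]
  ]
}}

```text
clock: 18.55
eef_pos: [548.2, -191.4, 194.2]
tcp_rot: [3.141, -0.014, 0.049]
contact_force: [1.5, 0.3, 0.4]
opening: 0.132
```

Call:
{"method": "carry_out", "body": {
  "steps": [
    [[8, -0.0003, 0, 0, 0], [8, -0.0006, 0, 0, 0], [8, -0.0006, 0, 0, 0]]
  ]
}}

```text
clock: 18.85
eef_pos: [547.6, -191.5, 194.2]
tcp_rot: [3.141, -0.015, 0.049]
contact_force: [1.0, 0.5, -0.3]
opening: 0.138
```

Call:
{"method": "carry_out", "body": {
  "steps": [
    [[8, -0.0003, 0, 0, 0], [8, -0.0006, 0, 0, 0], [8, -0.0006, 0, 0, 0]]
  ]
}}

```text
clock: 19.15
eef_pos: [547.1, -191.5, 194.2]
tcp_rot: [3.14, -0.015, 0.049]
contact_force: [2.2, 0.5, -0.7]
opening: 0.132
```

```bash
python3 st.py
```

```text
t 19.15 p [ 547.09 -191.5   194.18] F [ 2.18  0.54 -0.72] pull 2.2 op 0.132 q [-0.34  0.56  1.88  0.01  0.7   1.18]
```

Call:
{"method": "carry_out", "body": {
  "steps": [
    [[8, -0.0003, 0, 0, 0], [8, -0.0007, 0, 0, 0], [8, -0.0007, 0, 0, 0]]
  ]
}}

```text
clock: 19.45
eef_pos: [546.3, -191.5, 194.2]
tcp_rot: [3.14, -0.015, 0.049]
contact_force: [1.9, 0.6, -0.9]
opening: 0.136
```

Call:
{"method": "carry_out", "body": {
  "steps": [
    [[8, -0.0003, 0, 0, 0], [8, -0.0007, 0, 0, 0], [8, -0.0007, 0, 0, 0]]
  ]
}}

```text
clock: 19.75
eef_pos: [545.6, -191.6, 194.2]
tcp_rot: [3.141, -0.015, 0.048]
contact_force: [1.6, 0.6, 0.0]
opening: 0.133
```

```bash
python3 st.py
```

```text
t 19.75 p [ 545.58 -191.58  194.17] F [1.6  0.61 0.04] pull 1.63 op 0.133 q [-0.34  0.55  1.88  0.01  0.69  1.18]
```

The card has moved 4.6 mm at a steady pull of about 2 N, which looks like sliding. I'll pull a few mm more and compare pictures.

Call:
{"method": "carry_out", "body": {
  "steps": [
    [[8, -0.0005, 0, 0, 0], [8, -0.001, 0, 0, 0], [8, -0.0015, 0, 0, 0], [8, -0.002, 0, 0, 0], [8, -0.002, 0, 0, 0]]
  ]
}}

```text
clock: 20.25
eef_pos: [543.5, -191.7, 194.2]
tcp_rot: [3.14, -0.015, 0.048]
contact_force: [2.5, -0.4, 0.8]
opening: 0.135
```

```bash
python3 st.py;  python3 -c "
from h import *
shot('w13')
a,_=load('w12');b,_=load('w13'); save('cmp2.png',np.hstack([a[80:420,220:420],b[80:420,220:420]]))"
```

```text
t 20.25 p [ 543.52 -191.69  194.19] F [ 2.54 -0.42  0.85] pull 2.52 op 0.135 q [-0.34  0.55  1.88  0.01  0.69  1.17]
w13 t 20.25 [ 543.5 -191.7  194.2] [ 3.1405 -0.0148  0.0485] F [ 2.54 -0.42  0.85] op 0.135
```

View pics/cmp2.png

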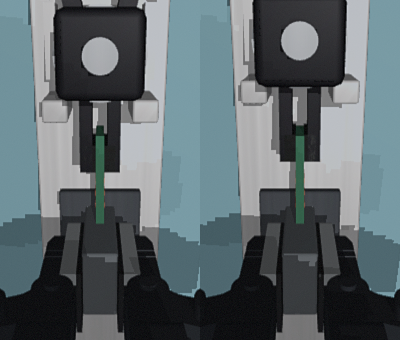

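The green length beyond the jaws has grown from 50 to 60 px, so the right clip is the weak one. I'll draw its card out another 36 mm.

Call:
{"method": "carry_out", "body": {
  "steps": [
    [[8, -0.002, 0, 0, 0], [8, -0.005, 0, 0, 0], [8, -0.009, 0, 0, 0], [8, -0.013, 0, 0, 0], [8, -0.017, 0, 0, 0], [8, -0.02, 0, 0, 0], [8, -0.02, 0, 0, 0]]
  ]
}}

```text
clock: 21.0
eef_pos: [523.2, -192.8, 194.1]
tcp_rot: [3.14, -0.015, 0.048]
contact_force: [-0.3, -2.0, 6.2]
opening: 0.137
```

Call:
{"method": "carry_out", "body": {
  "steps": [
    [[8, -0.003, 0, 0, 0], [8, -0.008, 0, 0, 0], [8, -0.013, 0, 0, 0], [8, -0.016, 0, 0, 0], [8, -0.016, 0, 0, 0], [8, -0.016, 0, 0, 0]]
  ]
}}

```text
clock: 21.6
eef_pos: [506.8, -193.7, 194.1]
tcp_rot: [3.14, -0.014, 0.048]
contact_force: [1.4, -0.6, 7.1]
opening: 0.137
```

```bash
python3 st.py;  python3 -c "
from h import *
shot('w14')"
```

```text
t 21.6 p [ 506.79 -193.69  194.12] F [ 1.45 -0.64  7.13] pull 1.41 op 0.137 q [-0.37  0.52  1.96  0.01  0.65  1.15]
w14 t 21.6 [ 506.8 -193.7  194.1] [ 3.1402 -0.0145  0.0485] F [ 1.45 -0.64  7.13] op 0.137
```

View pics/w14.png

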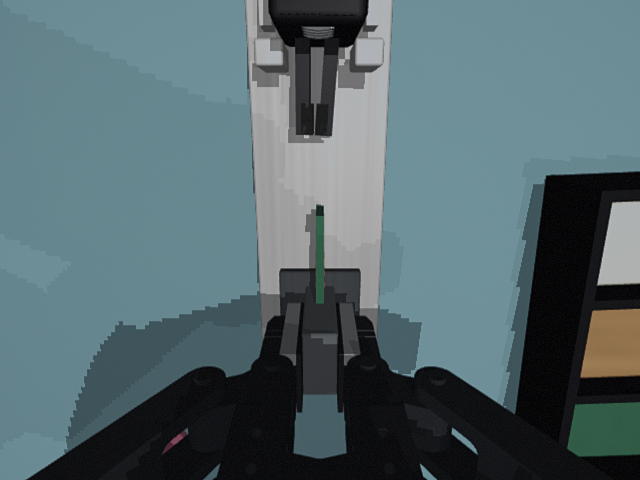

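The card is clear, upright and about 116 mm in front of the seat. I'll release it and go above the clip.

Call:
{"method": "carry_out", "body": {
  "steps": [
    [[8, 0, 0, -0.0005, 0], [14, 0, 0, -0.0005, 0], [20, 0, 0, -0.0005, 0], [35, 0, 0, -0.0005, 0], [50, 0, 0, -0.0005, 0], [60, 0, 0, -0.02, 0], [60, 0, 0, -0.06, 0], [60, 0, 0, -0.1, 0]]
  ]
}}

```text
clock: 22.45
eef_pos: [504.9, -193.4, 294.5]
tcp_rot: [3.141, -0.012, 0.048]
contact_force: [0.8, -0.3, 1.2]
opening: 0.602
```

Call:
{"method": "carry_out", "body": {
  "steps": [
    [[60, 0.03, 0, -0.01, 0], [60, 0.07, 0, -0.01, 0], [60, 0.1, 0, -0.01, 0], [60, 0.115, 0, -0.01, 0], [60, 0.115, 0, -0.01, 0], [60, 0.115, 0, -0.01, 0]]
  ]
}}

```text
clock: 23.05
eef_pos: [619.0, -187.7, 305.4]
tcp_rot: [3.142, -0.011, 0.049]
contact_force: [-0.1, -0.2, -0.5]
opening: 0.595
```

```bash
python3 st.py;  python3 -c "
from h import *
shot('w15')"
```

```text
t 23.05 p [ 619.04 -187.69  305.37] F [-0.07 -0.22 -0.53] pull -0.08 op 0.595 q [-0.3   0.49  1.67  0.    0.98  1.22]
w15 t 23.05 [ 619.  -187.7  305.4] [ 3.1415 -0.0108  0.0488] F [-0.07 -0.22 -0.53] op 0.595
```

View pics/w15.png

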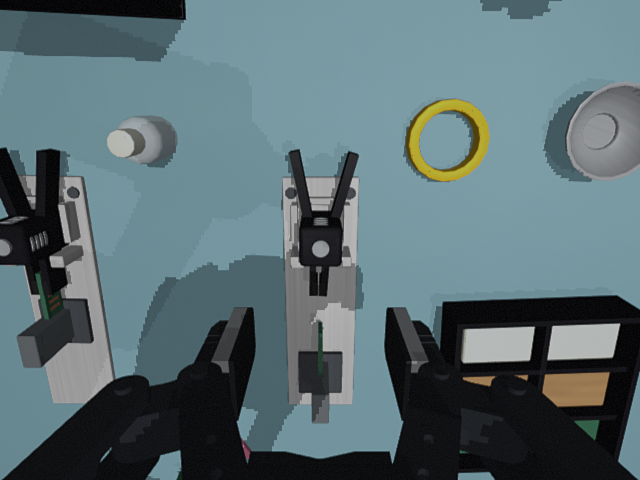

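The clip disc is at (320.5,248.5), laterally centred. I'll go down with +2 mm in x, fingertips just above the posts.

Call:
{"method": "carry_out", "body": {
  "steps": [
    [[60, 0.001, 0, 0.04, 0], [60, 0.002, 0, 0.075, 0], [60, 0.002, 0, 0.095, 0], [60, 0.002, 0, 0.1035, 0], [60, 0.002, 0, 0.1035, 0], [60, 0.002, 0, 0.1035, 0]]
  ],
  "squeeze": 35
}}

```text
clock: 23.7
eef_pos: [621.9, -187.9, 203.0]
tcp_rot: [3.141, -0.012, 0.048]
contact_force: [0.3, -0.2, 0.8]
opening: 0.599
```

```bash
python3 st.py;  python3 -c "
from h import *
shot('w16')"
```

```text
t 23.7 p [ 621.91 -187.89  203.03] F [ 0.3  -0.22  0.76] pull 0.29 op 0.599 q [-0.3   0.62  1.71  0.01  0.8   1.22]
w16 t 23.7 [ 621.9 -187.9  203. ] [ 3.1412 -0.0118  0.0483] F [ 0.3  -0.22  0.76] op 0.599
```

View pics/w16.png

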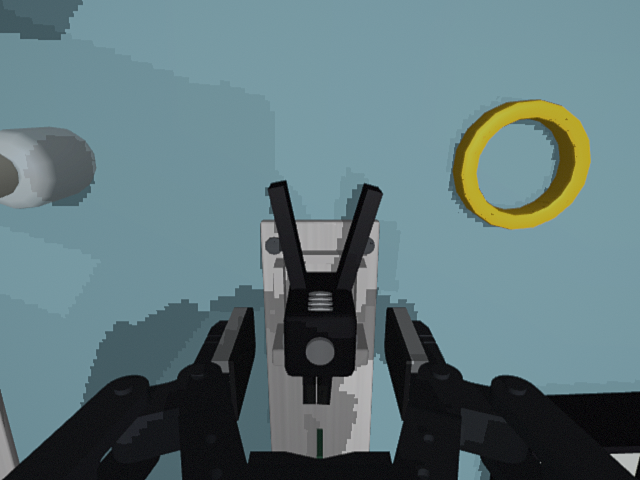

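Centred: disc col 320, pads either side. Closing, then a short lift to check.

Call:
{"method": "carry_out", "body": {
  "steps": [
    [[40, 0, 0, 0, 0], [33, 0, 0, 0, 0], [29, 0, 0, 0, 0], [25, 0, 0, 0, 0], [22, 0, 0, 0, 0], [22, 0, 0, 0, 0]]
  ],
  "squeeze": 40
}}

```text
clock: 24.35
eef_pos: [622.6, -188.0, 204.7]
tcp_rot: [3.14, -0.014, 0.048]
contact_force: [-1.9, -0.1, 7.4]
opening: 0.297
```

Call:
{"method": "carry_out", "body": {
  "steps": [
    [[20, 0, 0, -0.005, 0], [20, 0, 0, -0.015, 0], [20, 0, 0, -0.03, 0], [20, 0, 0, -0.05, 0], [20, 0, 0, -0.06, 0], [20, 0, 0, -0.06, 0]]
  ]
}}

```text
clock: 24.95
eef_pos: [622.3, -188.2, 267.1]
tcp_rot: [3.139, -0.017, 0.048]
contact_force: [-0.1, 0.7, -0.9]
opening: 0.297
```

```bash
python3 st.py;  python3 -c "
from h import *
shot('w17')"
```

```text
t 24.95 p [ 622.27 -188.19  267.08] F [-0.14  0.69 -0.87] pull -0.11 op 0.297 q [-0.3   0.54  1.69  0.    0.9   1.22]
w17 t 24.95 [ 622.3 -188.2  267.1] [ 3.1392 -0.0172  0.0484] F [-0.14  0.69 -0.87] op 0.297
```

View pics/w17.png

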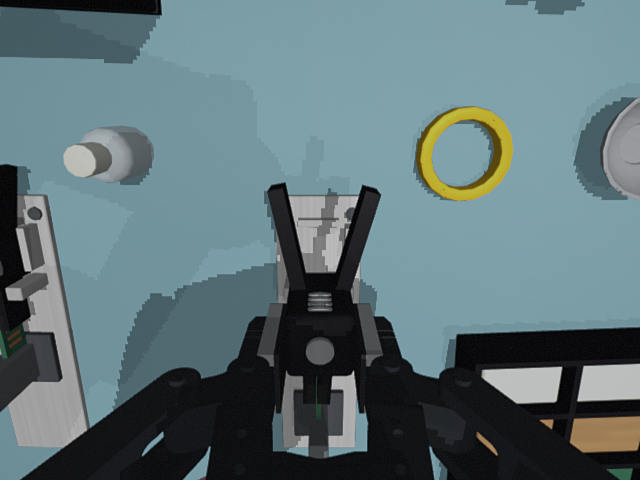

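The clip is held (opening 0.297 ≈ 25 mm). Next, measure the reject tray.

```bash
python3 - <<'E'
from h import *
im,c=load('scene0')
m=(cv2.cvtColor(im,cv2.COLOR_RGB2HSV)[...,2]<60).astype(np.uint8)
m[:, :420]=0;m[:300]=0;m[440:]=0;m[:,545:]=0
cs,_=cv2.findContours(m,cv2.RETR_EXTERNAL,cv2.CHAIN_APPROX_NONE)
k=max(cs,key=cv2.contourArea); print(cv2.boundingRect(k),cv2.contourArea(k))
for z in (0,35):
    P=np.array([onz(c,*p,z)[:2] for p in k[:,0]],np.float32); print(z,cv2.minAreaRect(P))
_,c2=load('w2');_,c7=load('w7')
for t,p in [('w2',(80,86)),('w2',(38,229)),('w7',(131,183)),('w7',(107,372))]:
    print(t,p,onz(load(t)[1],*p,35))
print('box corner',[onz(c,190,283,z) for z in (0,100)])
print(tri([ray(c2,80,86),ray(c7,131,183)]))
E
```

```text
(427, 318, 110, 109) 6046.5
0 ((505.2348327636719, 357.85028076171875), (131.58767700195312, 142.47650146484375), 84.77093505859375)
35 ((520.1278686523438, 355.5450439453125), (126.15086364746094, 136.58973693847656), 84.7709732055664)
w2 (80, 86) [577.58293225 269.15957283  35.        ]
w2 (38, 229) [448.92549538 297.14492062  35.        ]
w7 (131, 183) [581.19228941 271.05892951  35.        ]
w7 (107, 372) [447.12207637 298.32432829  35.        ]
box corner [array([ 733.30588542, -146.64595567,    0.        ]), array([748.93358492, -93.67666361, 100.        ])]
(array([574.86156257, 285.03974845,   5.25665749]), [np.float64(0.4421308422264884), np.float64(0.44213084222660737)])
```

Call:
{"method": "carry_out", "body": {
  "steps": [
    [[20, -0.01, 0, -0.03, 0], [20, -0.03, -0.03, -0.06, 0], [20, -0.04, -0.07, -0.06, 0], [20, -0.045, -0.11, -0.06, 0], [20, -0.05, -0.155, -0.06, 0], [20, -0.055, -0.2, -0.06, 0], [20, -0.06, -0.245, -0.06, 0], [20, -0.065, -0.29, -0.06, 0]]
  ]
}}

```text
clock: 25.8
eef_pos: [541.1, 100.1, 323.5]
tcp_rot: [3.14, -0.014, 0.048]
contact_force: [0.8, -0.6, -0.9]
opening: 0.295
```

Call:
{"method": "carry_out", "body": {
  "steps": [
    [[20, -0.002, -0.045, 0, 0], [20, -0.005, -0.09, 0, 0], [20, -0.008, -0.13, 0, 0], [20, -0.01, -0.17, 0, 0], [20, -0.015, -0.2, 0, 0], [20, -0.018, -0.2, 0, 0], [20, -0.018, -0.2, 0, 0]]
  ]
}}

```text
clock: 26.5
eef_pos: [512.6, 299.2, 321.8]
tcp_rot: [3.138, -0.012, 0.05]
contact_force: [-0.3, -0.9, -1.1]
opening: 0.295
```

```bash
python3 st.py;  python3 -c "
from h import *
shot('w18')"
```

```text
t 26.5 p [512.56 299.22 321.75] F [-0.31 -0.93 -1.07] pull -0.35 op 0.295 q [ 0.53  0.39  1.78 -0.01  0.96  2.06]
w18 t 26.5 [512.6 299.2 321.8] [ 3.1383 -0.0124  0.0499] F [-0.31 -0.93 -1.07] op 0.295
```

View pics/w18.png

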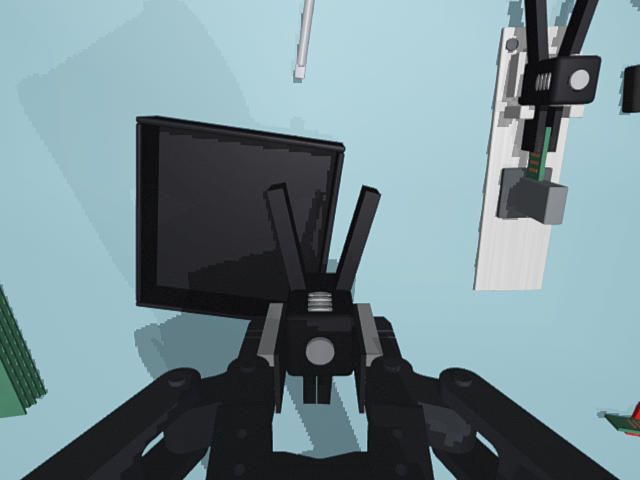

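```bash
python3 - <<'E'
from h import *
_,c=load('w18')
P=[onz(c,*p,35)[:2] for p in [(138,117),(344,146),(138,306)]]
a,b,d=P; print(np.round(P,1), np.linalg.norm(b-a),np.linalg.norm(d-a), 'ctr',(b+d)/2, 'ang',np.degrees(np.arctan2(*(a-d)[::-1])),np.degrees(np.arctan2(*(a-b)[::-1])))
_,s=load('scene0')
print(tri([ray(c,138,117),ray(s,488,424)]),tri([ray(c,344,146),ray(s,428,371)]))
print(tri([ray(c,138,306),ray(s,536,371)]))
E
```

```text
[[586.6 413.6]
 [575.5 286.9]
 [457.9 425.1]] 127.2472506010422 129.12797718850874 ctr [516.6951987  355.97127871] ang -5.098816568389293 84.99520180218178
(array([587.57561301, 410.41711342,  40.07321916]), [np.float64(1.2647782541598778), np.float64(1.2647782541598407)]) (array([574.50334552, 287.95249009,  17.26790362]), [np.float64(2.3087997769849937), np.float64(2.308799776985058)])
(array([459.61908374, 424.95865487,  34.957339  ]), [np.float64(1.5128974198111824), np.float64(1.512897419811106)])
```

Tray centre is (517,356), yaw -5.1°, sides 127–129 mm (text: 130), and rim height around 35 mm at two corners (a third was a poor pick). I'll move over it, align, and check.

Call:
{"method": "carry_out", "body": {
  "steps": [
    [[20, -0.001, -0.03, 0, 3], [20, -0.002, -0.0575, 0.01, 7.9], [20, -0.003, -0.0575, 0.04, 7.9], [20, -0.003, -0.0575, 0.065, 7.9], [20, -0.003, -0.0575, 0.065, 7.9], [20, -0.003, -0.0575, 0.065, 7.9]]
  ]
}}

```text
clock: 27.15
eef_pos: [508.4, 354.6, 256.7]
tcp_rot: [3.139, -0.012, -0.09]
contact_force: [0.2, 0.5, -1.4]
opening: 0.293
```

```bash
python3 st.py;  python3 -c "
from h import *
shot('w19')"
```

```text
t 27.15 p [508.4  354.61 256.73] F [ 0.24  0.5  -1.35] pull 0.2 op 0.293 q [ 0.61  0.51  1.76 -0.01  0.86  2.28]
w19 t 27.15 [508.4 354.6 256.7] [ 3.1392 -0.0122 -0.0902] F [ 0.24  0.5  -1.35] op 0.293
```

View pics/w19.png

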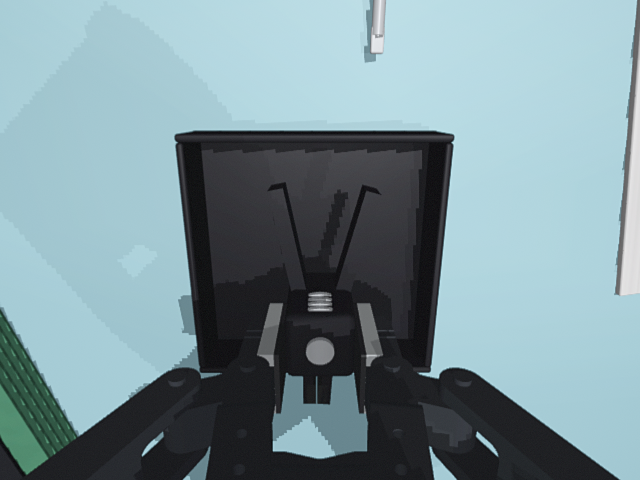

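Clip and tray are aligned, with the clip centred laterally to a few mm. Lowering to just above the floor.

Call:
{"method": "carry_out", "body": {
  "steps": [
    [[20, 0, 0, 0.015, 0], [20, 0, 0, 0.03, 0], [20, 0, 0, 0.042, 0], [20, 0, 0, 0.049, 0], [20, 0, 0, 0.049, 0], [20, 0, 0, 0.049, 0]]
  ]
}}

```text
clock: 27.8
eef_pos: [509.4, 355.0, 208.4]
tcp_rot: [3.14, -0.013, -0.09]
contact_force: [0.6, 0.5, -1.6]
opening: 0.294
```

```bash
python3 st.py;  python3 -c "
from h import *
shot('w20')"
```

```text
t 27.8 p [509.38 354.98 208.43] F [ 0.58  0.45 -1.59] pull 0.54 op 0.294 q [ 0.61  0.58  1.78 -0.01  0.77  2.28]
w20 t 27.8 [509.4 355.  208.4] [ 3.1403 -0.0134 -0.0901] F [ 0.58  0.45 -1.59] op 0.294
```

View pics/w20.png

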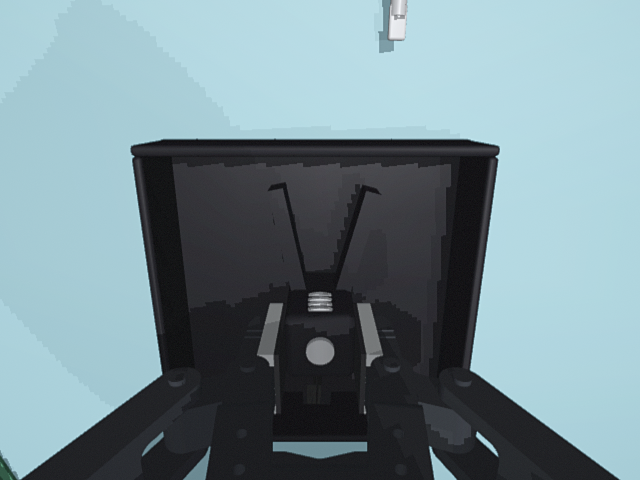

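Jaws and handles are all inside the walls. Lower the last 2–3 mm and release.

Call:
{"method": "carry_out", "body": {
  "steps": [
    [[20, 0, 0, 0.0015, 0], [20, 0, 0, 0.0025, 0], [20, 0, 0, 0.0025, 0]]
  ]
}}

```text
clock: 28.15
eef_pos: [509.6, 355.1, 206.5]
tcp_rot: [3.141, -0.014, -0.09]
contact_force: [0.2, 0.3, -1.6]
opening: 0.292
```

Call:
{"method": "carry_out", "body": {
  "steps": [
    [[27, 0, 0, 0, 0], [32, 0, 0, 0, 0], [38, 0, 0, 0, 0], [46, 0, 0, 0, 0], [50, 0, 0, 0, 0], [50, 0, 0, -0.015, 0], [50, 0, 0, -0.04, 0], [50, 0, 0, -0.08, 0]]
  ]
}}

```text
clock: 28.95
eef_pos: [507.7, 354.8, 286.3]
tcp_rot: [3.139, -0.011, -0.09]
contact_force: [0.8, 0.3, 0.2]
opening: 0.498
```

Call:
{"method": "carry_out", "body": {
  "steps": [
    [[50, 0, 0, -0.04, 0], [50, -0.02, 0.03, -0.08, 0], [50, -0.03, 0.07, -0.1, 0], [50, -0.03, 0.11, -0.1, 0], [50, -0.03, 0.15, -0.1, 0], [50, -0.03, 0.19, -0.1, 0], [50, -0.03, 0.21, -0.1, 0], [50, -0.03, 0.21, -0.1, 0]]
  ]
}}

```text
clock: 29.75
eef_pos: [457.3, 146.7, 387.7]
tcp_rot: [3.138, -0.012, -0.093]
contact_force: [0.4, 0.2, -0.4]
opening: 0.503
```

```bash
python3 st.py;  python3 -c "
from h import *
shot('w21')
for n in ['scene','side']:
    f=grab_frame(n); save(n+'1.png',f['image'])"
```

```text
t 29.75 p [457.34 146.71 387.75] F [ 0.44  0.16 -0.45] pull 0.42 op 0.503 q [ 0.31  0.14  1.96 -0.01  1.03  1.98]
w21 t 29.75 [457.3 146.7 387.7] [ 3.1385 -0.0122 -0.0926] F [ 0.44  0.16 -0.45] op 0.503
```

View pics/w21.png

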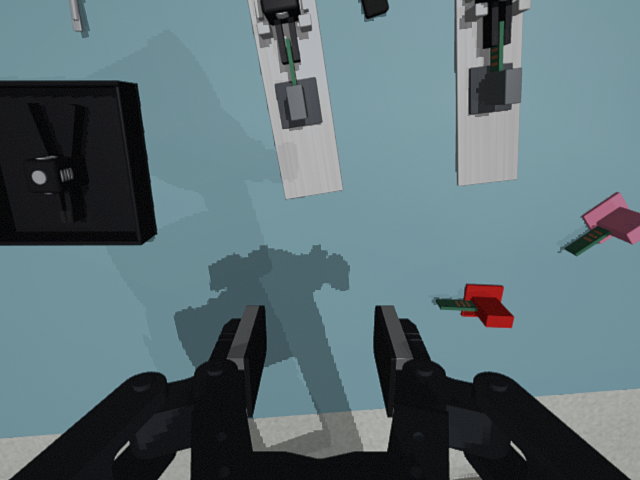

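View pics/scene1.png

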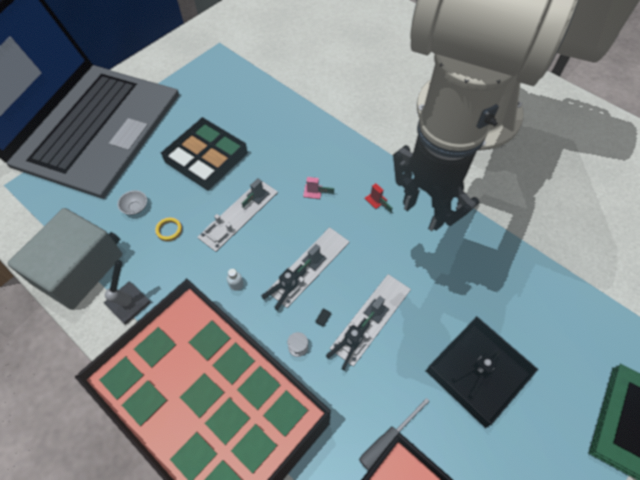

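View pics/side1.png

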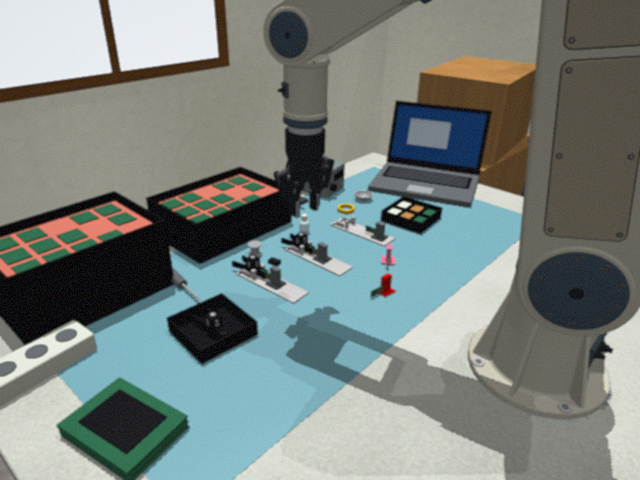

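```bash
python3 - <<'E'
from h import *
f=grab_frame('scene'); c=cam(f)
print('clip in tray',onz(c,485,364,49), 'card R',onz(c,258,184,49))
_,w=load('w21'); print('clip wrist',onz(w,39,177,49),'L grip',onz(w,296,103,49),'M grip',onz(w,512,86,49))
im=f['image']; save('fin.png',cv2.resize(im[165:400,180:545],None,fx=2.15,fy=2.15,interpolation=cv2.INTER_CUBIC))
E
```

```text
clip in tray [514.03756583 354.1858187   49.        ] card R [ 504.7370562  -186.87580446   49.        ]
clip wrist [511.85162671 357.34567499  49.        ] L grip [546.81483259 155.27910114  49.        ] M grip [ 5.43831954e+02 -5.42767160e-01  4.90000000e+01]
```

View pics/fin.png

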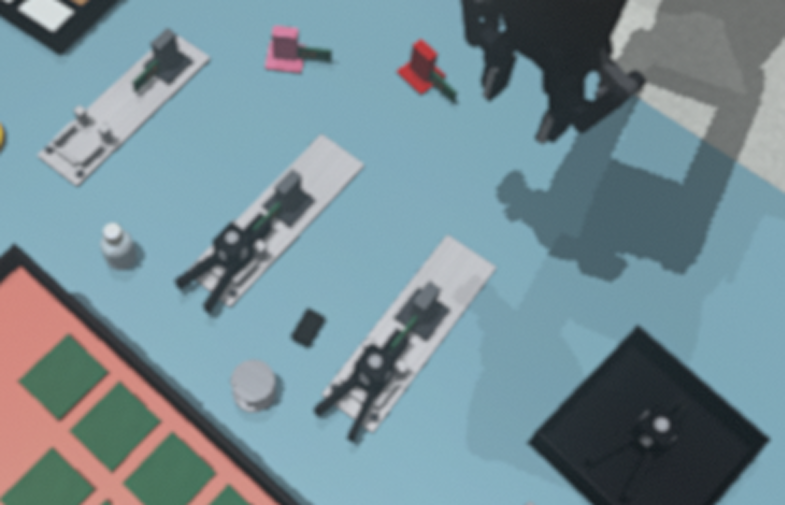

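The crop shows the weak clip upright in the tray (crop (655,425)), its card standing on the plate (165,50), and both good clips seated with their cards. Handing in.

```bash
python3 -c "
from h import *
print(workorder.sign_off())"
```

```text
the job is handed in; nothing more can be done
None
```

The weak clip was the one in the right-hand holder (robot's right). Its card is out, the empty clip is in the reject tray, and the job is handed in at about 30 s of the 72 s allowed.

- **Tug tests:** The middle and left clips held at about 7 N. I stopped there because it is well above the weak clip's 2–4 N, so I never reached the full 8 N. The right card slid at a steady 2–2.5 N.
- **Weak clip's card:** I drew it out and left it standing upright about 116–121 mm in front of the seat.
- **Reject tray:** The clip stands within about 5 mm of the tray's middle in both the wrist and scene views.
- **Good clips and other things:** In the last pictures both good clips are seated with their cards in the jaws. Their grips are now about 72–75 mm from the clips' first measured positions. No bystander in view had visibly moved, and the gripper was clear of everything.

**Checks that disagreed:**
- Triangulated heights of the middle grip and clip tops were 45–52 mm, where the text implies 49 mm.
- Tray-rim heights came out at 35 and 40 mm at two corners. Two other corner fixes (5 and 17 mm) were poor picks that I ignored.
- The tool kept a tilt of about 0.01–0.02 rad that these moves can't correct. It did no harm that I could see.

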